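# Brace the loose bench tester and press its hooded switch

## Robot

A 6-joint arm with a two-finger parallel gripper is mounted at the origin on the work surface. World frame = base frame: x ahead of the robot, y to its left, z up, the work surface at z = 0. Lengths are in m, angles in rad, forces in N, time in s.
With the tool pointing down it reaches from about 0.275 to 0.75 m from the base axis. Payload 10.2 kg.
Tool frame: the origin (TCP) lies where the fingers leave the gripper's body, on its centre line; the fingertips stand 64 mm ahead of it and the grasp point (between the pads) lies grip_point_offset ahead of it (grip_point_offset is the distance from the TCP to the grasp point, in m); z points along the fingers, y is the direction in which the jaws open and shut (so a half turn about z gives the same grasp; the last joint's range is limited). The gripper opens to 88 mm and grips with 3 to 60 N. Pads are 18 mm wide; open, the fingers measure 123 mm over their backs; the gripper's body (75 mm by 187 mm) begins 45 mm behind the grasp point.
Start: joints at [0.951, 0.313, 1.498, -0, 1.331, -0.223], TCP at [0.203, 0.484, 0.303] pointing down, gripper open.
Joint ranges: [-2.94, 2.94], [-0.97, 2.17], [0.19, 2.56], [-1.23, 4.37], [0.02, 3.11], [-2.88, 2.88]. Speed limits (rad/s): [2.39, 2.39, 3.01, 3.14, 3.14, 3.14].

## Interface

Orientations are given as a unit quaternion [x, y, z, w].
In Python, from plant import * gives the robot as it stands.
- The arm moves only by the tool send_rows, never from a script. Its argument "commands" is a list of rows, each an object with "xyz": the shift along the world's x, y, z in cm, a list of three; "turn": the turn, a rotation vector about the world's x, y, z in degrees, a list of three. A call has 1 to 5 rows; each row shifts and turns the pose as measured when the row begins; what a row does not reach is not made up. A row lasts 1/10 s, in which the tool goes at most 50 mm and 8.59 degrees, less where a joint would pass 70% of its speed; a pose out of reach is approached as far as the arm can. A call is refused whole if a number of a shift passes 5 or a number of a turn 8.59, either way. A call with a gripper value outside its range is refused whole. "grip" is the finger opening in cm, from 0 to 8.81, set as the call begins (left out, the last holds). The fingers move at their own pace and stop on an object; the grip force is fixed at half the most. Time passes only in rows, so rows that do not move let the fingers close. It gives the time, the measured TCP pose, the force and the opening at its end, in the units of the state.
- get_state(): the state, without advancing time (a new reading comes with each control period).
- grab_frame(name): name is "scene" or "top" or "wrist"; returns a dict with "pixels" (480x640x3 uint8, blue, green, red), "mtx" (3x3 intrinsics, pixels), "rvec" (rotation vector, rad) and "tvec" (3), from world to camera coordinates, as OpenCV has them. Camera axes: x right, y down, z forward; pixel columns grow to the right and rows downward; lengths in m; the calibration is good to about 2 mm. The wrist camera is an equidistant fisheye: a pixel r from the principal point sees the ray r / f radians off the axis. A picture is of the moment at which its call begins. There is no depth.
- hand_in(): hands the job in, once; it reports no verdict.
The state is a dict: "time": time; "joint_positions": joint angles; "qvel": joint speeds; "joint_torque": joint torques, N m; "position": TCP position; "eef_rot": TCP orientation; "wrist_force": force on the tool from outside, world axes, zero at the start; "moment": the same for the moment, N m; "width": opening from 0.0 (shut) to 1.0 (fully open).
Only numpy, scipy, OpenCV 4.12 (cv2) and the standard library are available. Lean on these libraries where they do the work, as an engineer would, in place of code of your own. Each camera call takes 0.05 s, during which the arm holds its last target.

## Task

Switch on the loose wedge-shaped bench tester, the one with the carrying bar: push it back, gently, until its flat back is square and bears snugly on the plate of the fixed steel stop, about in its middle, and then, with the stop taking the push, press its hooded switch fully in. Do not ram the stop, leave the tester standing against it with the switch in, and do not shift the other things on the bench.

Things in the scene. Friction and masses are not known exactly. Their poses are not given: they have to be found in the camera images.
- tester: loose bench tester: grey wedge case, 110 mm deep (x), 130 wide (y), 97 high, 0.5-0.95 kg, on slippery feet (friction about 0.2: it skids). Origin: centre of its underside. x points from its low front (34 high) to its flat upright back at x = +55; z up. The face rises backwards at 40 deg to the flat top (x 20 to 55). On it a white meter (+y, for show) and the hooded push switch (-y)
- tester_bar (a point): centre of the tester's black carrying bar, along the tester's y above its flat top: 14 mm thick (x), 14 high, 100 long, posts at its ends; 37 behind the tester's origin (+x), 121 up, 17 free under it. Strong enough to pull, push or lift by. Axes as the tester's
- tester_back (a point): mid-width of the tester's flat back, 30 mm above the bench (x = 55, y = 0, z = 30 from the tester's origin); axes as the tester's
- button_top (a point): centre of the outer end of the push switch: flat black plunger, 40 mm diameter, 14 proud of the sloping face when out; moves with it. z points out of the face (40 deg from vertical, leaning to the front), x up-slope. Out: x = -36, y = -28, z = 68 from the tester's origin; press along -z
- hood_edge (a point): middle of the outer edge of the steel hood plate over the switch: 60 mm wide, 4 thick, standing 32 square out of the sloping face, its lower side 28 up-slope of the plunger's centre. It overhangs the plunger from above, so the plunger is reached along its own sloping axis, from the front
- button (a joint): how far the plunger is in, in m: 0 out, 0.009 fully in against a firm end. It needs a steady 8 to 9 N along its axis and has no return spring: it stays where it is left. It may start up to 0.0015 in
- stop: fixed stop: steel angle screwed to the bench, upright plate 170 mm wide (y), 50 high, 8 thick. Origin: foot of that plate's front face, mid-width; x points away from the robot, y along it. Ahead of it, parallel, a flat bearing plate (150 wide, 47 high) sits on two screws, set rigidly with its front face 6 to 18 ahead (x = -6 to -18): not measured, to be found by touch; the tester bears on it
- twin: second wedge-shaped grey case, 110 x 130 x 75, with two knobs and no carrying bar; a bystander; sizes in mm, origin under its centre
- partsbox: open orange component box with upright lid, 110 x 150 x 115; a bystander; sizes in mm, origin under its centre
- album: thick closed grey book, 150 x 200 x 34; a bystander; sizes in mm, origin under its centre
- mug: white mug, 76 diameter, 90 high; a bystander; sizes in mm, origin under its centre
- jar: glass jar with steel cap, 64 diameter, 90 high; a bystander; sizes in mm, origin under its centre
- driver: black-handled screwdriver, 190 long, lying; a bystander; sizes in mm, origin under its centre (mid-length of the tool)
- spool: grey plastic spool standing on end, 56 diameter, 50 high; a bystander; sizes in mm, origin under its centre
Not all that is in view belongs to the job. Leave any green, red or turquoise look-alike of the tester alone.

How it is judged:
On the way, in this order (a step that is already met when the one before it is completed fails the run):
1. the tester stands square and flush against the stop, about its middle, pushed on it until it bears with over 0.5 N, with the switch not yet in (x of tester_back in the frame of stop between -0.022 and -0.002 m and y of tester_back in the frame of stop between -0.03 and 0.03 m and angle between the y axis of tester and the y axis of stop, either way round below 0.06 rad and angle between tester's own z axis and vertical below 0.06 rad and height (world z) of tester below 0.004 m and value of joint button below 0.006 m and contact force between tester and stop above 0.5 N), for 0.05 s.
2. the switch is pressed fully in while the tester bears on the stop with over 2 N (value of joint button above 0.0082 m and x of tester_back in the frame of stop between -0.022 and -0.002 m and y of tester_back in the frame of stop between -0.03 and 0.03 m and angle between the y axis of tester and the y axis of stop, either way round below 0.06 rad and angle between tester's own z axis and vertical below 0.06 rad and height (world z) of tester below 0.004 m and contact force between tester and stop above 2 N), for 0.15 s.
At the end, for the whole second after the job is handed in: the switch is in by more than 8.2 mm of its 9 mm; the tester stands upright on the bench at rest, its back at the stop's bearing plate (no more than 22 mm ahead of the stop's origin) and within 30 mm of the stop's middle, square to it within 3.4 degrees (value of joint button above 0.0082 m and x of tester_back in the frame of stop between -0.022 and -0.002 m and y of tester_back in the frame of stop between -0.03 and 0.03 m and angle between the y axis of tester and the y axis of stop, either way round below 0.06 rad and angle between tester's own z axis and vertical below 0.06 rad and height (world z) of tester below 0.004 m and linear speed of tester below 0.01 m/s); the robot touches nothing.
It fails at once if the stop is rammed (tester pushed on it with more than 40 N) (contact force between tester and stop above 40 N).
It fails at once if another thing on the bench is shifted by more than 25 mm (distance of any of twin, partsbox, album, mug, jar, driver, spool from where it was at the start of the episode above 0.025 m).
It also fails if it takes over 51 s, if anything falls off the work surface, if the arm or the gripper's body presses on something with over 40 N, if the wrist force passes 120 N, or if a joint passes its speed limit or range.

## Working session

There is one attempt and no reset: what is moved stays moved. The work goes in short steps, Python scripts to look and compute and a tool call to move; the robot and the scene stay as the last step left them, time stands still between calls to the robot, and variables do not carry over. Pictures are saved under pics/ and viewed, and the job is handed in when it is done.

Besides the shell and the picture viewer there is one more tool, called as name([rows], argument=value, ...), one row to a line, values as JSON. send_rows: Moves the arm, as the interface text tells. Its arguments: {"type":"object","properties":{"commands":{"type":"array","items":{"type":"object","properties":{"xyz":{"type":"array","items":{"type":"number"}},"turn":{"type":"array","items":{"type":"number"}}}}},"grip":{"type":"number"}},"required":["commands"]}

```bash
mkdir -p pics; ls; python3 - <<'E'
from plant import *
import cv2
s=get_state();print(s, )
for n in("scene","top","wrist"):
    f=grab_frame(n);cv2.imwrite(f"pics/{n}0.png",f["pixels"]);print(n,f["mtx"],f["rvec"],f["tvec"])
    import pickle;pickle.dump(f,open(f"{n}0.pkl","wb"))
E
```

```text
pics
{'time': 0.0, 'joint_positions': array([ 9.50589339e-01,  3.13433593e-01,  1.49841441e+00,  5.77487489e-06,
        1.33098858e+00, -2.23396324e-01]), 'qvel': array([-1.32874579e-03,  4.54126119e-05, -5.08632607e-04,  2.35062784e-04,
        8.80907001e-04, -1.19013487e-03]), 'joint_torque': array([-8.58854328e-04, -4.02220559e+01, -2.52259862e+01,  6.93625328e-02,
        3.54245561e-02, -8.38588267e-05]), 'position': array([0.20281497, 0.48407024, 0.30217795]), 'eef_rot': array([ 1.97106834e-01,  9.80381818e-01, -5.66306928e-04, -2.57195669e-04]), 'wrist_force': array([-0.32755918,  0.37817205,  1.27502786]), 'moment': array([-0.01345338,  0.00547264, -0.01096775]), 'width': 1.0009691123943494}
scene [[560.99897271   0.         319.02188394]
 [  0.         560.99897271 239.96618953]
 [  0.           0.           1.        ]] [ 2.20794235  1.39407235 -0.40841839] [-0.23748715 -0.28534953  1.60689041]
top [[581.97437976   0.         319.14378247]
 [  0.         581.97437976 241.36196151]
 [  0.           0.           1.        ]] [ 2.12874597 -2.09132726  0.21052969] [0.01353626 0.45487556 1.53635501]
wrist [[371.64829954   0.         320.12277731]
 [  0.         371.64829954 237.71081178]
 [  0.           0.           1.        ]] [-2.37889221 -1.58068164 -0.26023745] [-0.52497551 -0.0421206   0.390786  ]
```

View pics/scene0.png

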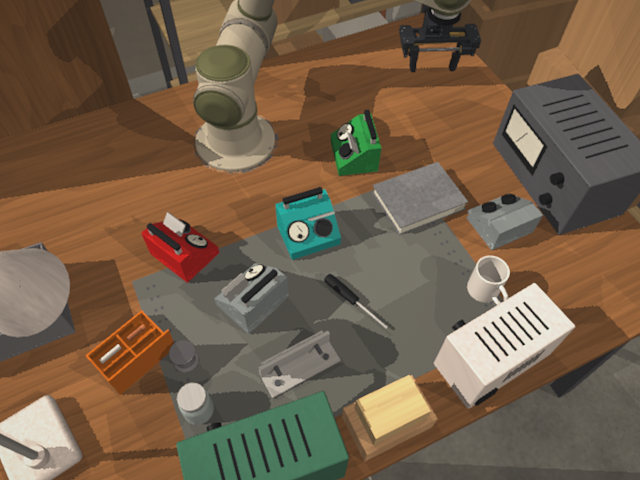

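View pics/top0.png

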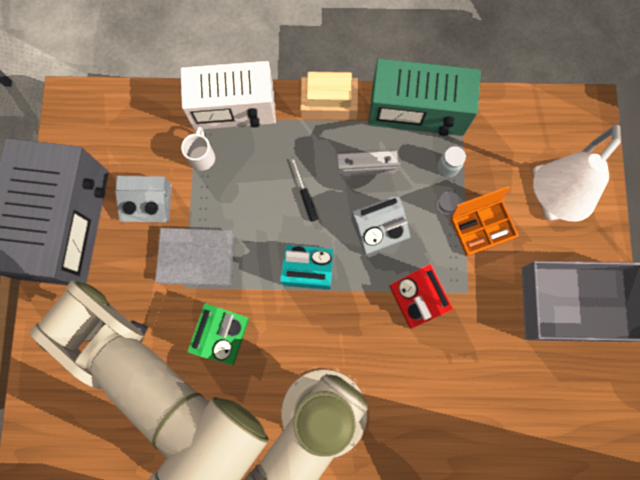

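View pics/wrist0.png

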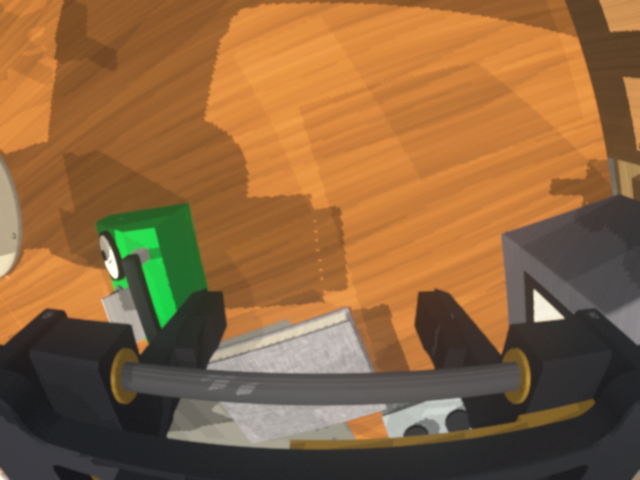

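Candidates: the grey wedge with bar at top (382,226), teal at (307,266), red at (421,296), green at (218,334), and the twin with no bar at (143,198). I choose the grey one with the bar at (382,226). The stop is at (368,160).

```bash
python3 - <<'E'
import cv2
a=cv2.imread("pics/top0.png")[130:270,310:480];cv2.imwrite("pics/c1.png",cv2.resize(a,None,fx=4.6,fy=4.2857,interpolation=cv2.INTER_CUBIC)[:600,:800])
a=cv2.imread("pics/scene0.png")[250:400,200:400];cv2.imwrite("pics/c2.png",cv2.resize(a,None,fx=4,fy=4,interpolation=cv2.INTER_CUBIC))
E
```

```text
(no output)
```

View pics/c1.png

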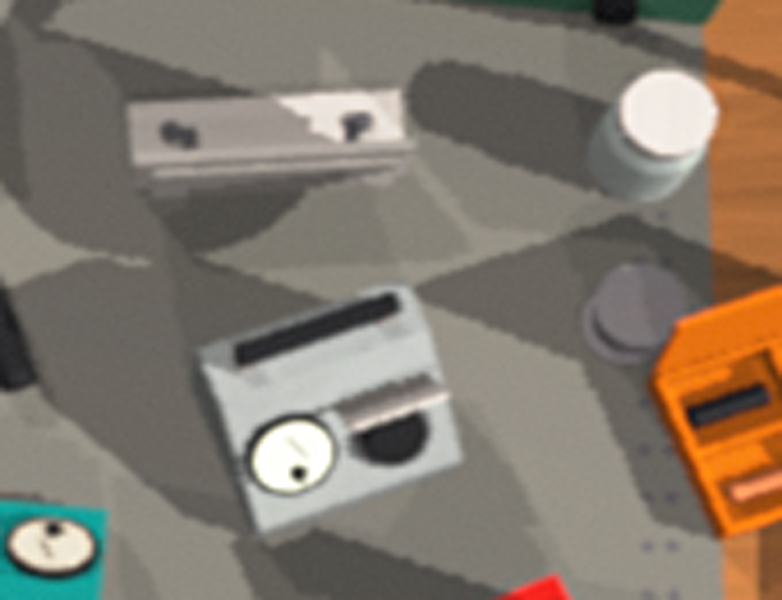

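View pics/c2.png

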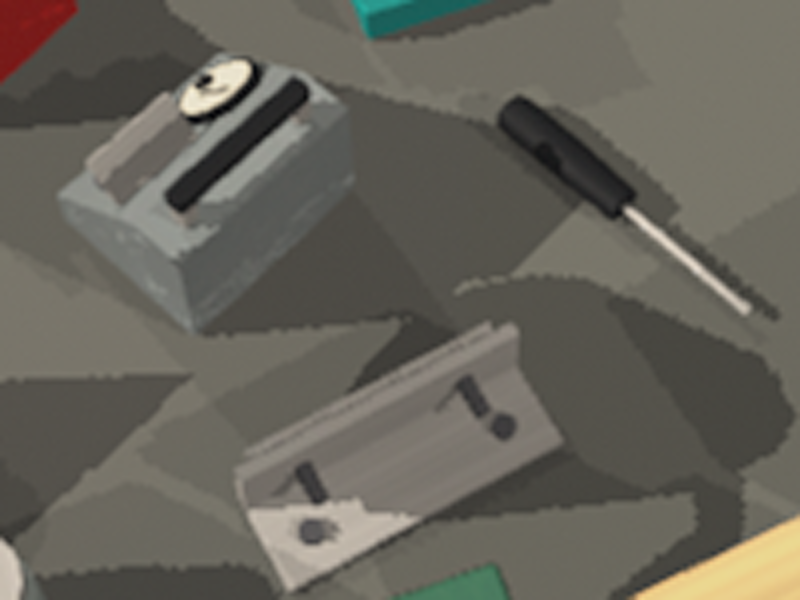

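```bash
cat > h.py <<'E'
import numpy as np,cv2,pickle
def cam(f):
    R=cv2.Rodrigues(np.array(f["rvec"],float))[0];t=np.array(f["tvec"],float).ravel();return R,t,-R.T@t
def ray(f,px,z):
    R,t,C=cam(f);p=cv2.undistortPoints(np.array([[px]],float),f["mtx"],None).ravel()
    d=R.T@np.array([p[0],p[1],1.]);return C+d*(z-C[2])/d[2]
def tri(fs,pxs):
    A=np.zeros((3,3));b=np.zeros(3)
    for f,px in zip(fs,pxs):
        R,t,C=cam(f);p=cv2.undistortPoints(np.array([[px]],float),f["mtx"],None).ravel()
        d=R.T@np.array([p[0],p[1],1.]);d/=np.linalg.norm(d);P=np.eye(3)-np.outer(d,d);A+=P;b+=P@C
    return np.linalg.solve(A,b)
def proj(f,X):
    return cv2.projectPoints(np.array(X,float).reshape(-1,3),np.array(f["rvec"]),np.array(f["tvec"]),f["mtx"],None)[0].reshape(-1,2)
E
python3 - <<'E'
from h import *
T=pickle.load(open("top0.pkl","rb"));S=pickle.load(open("scene0.pkl","rb"))
np.set_printoptions(precision=4,suppress=True)
print(cam(T)[2],cam(S)[2])
u=lambda x,y:(310+x/4.6,130+y/4.2857)
v=lambda x,y:(200+x/4,250+y/4)
a=ray(T,u(240,352),.128);b=ray(T,u(395,305),.128);print("bar top",a,b,(a+b)/2,np.linalg.norm(a-b),np.degrees(np.arctan2(*(a-b)[:2])))
a=ray(S,v(178,196),.128);b=ray(S,v(300,90),.128);print("bar scene",a,b,(a+b)/2,np.linalg.norm(a-b))
for n,p,z in [("frontL",u(265,535),0),("frontR",u(462,462),0),("frontL34",u(265,535),.034),("frontR34",u(462,462),.034),("backL top",u(200,355),.097),("backR",u(410,288),.097)]:print(n,ray(T,p,z))
print("plate top strip")
for n,p in [("L up front",u(133,163)),("R up front",u(412,145)),("bearL f",u(155,180)),("bearR f",u(398,168)),("footL far",u(130,103)),("footR far",u(402,88))]:print(n,ray(T,p,.05),ray(T,p,.0))
print("scene")
for n,p in [("upL",v(515,330)),("upR",v(238,470)),("bearL",v(490,322)),("bearR",v(245,455))]:print(n,ray(S,p,.05),ray(S,p,.047))
E
```

```text
[0.1315 0.0081 1.5969] [ 1.1128 -0.2833  1.1838]
bar top [ 0.5174 -0.0898  0.128 ] [ 0.5485 -0.1777  0.128 ] [ 0.5329 -0.1337  0.128 ] 0.09328787335038015 -19.469633743958802
bar scene [ 0.5536 -0.1778  0.128 ] [ 0.5217 -0.0944  0.128 ] [ 0.5376 -0.1361  0.128 ] 0.0893631481471507
frontL [ 0.4283 -0.1138  0.    ]
frontR [ 0.479  -0.2338  0.    ]
frontL34 [ 0.422  -0.1112  0.034 ]
frontR34 [ 0.4716 -0.2286  0.034 ]
backL top [ 0.5232 -0.0687  0.097 ]
backR [ 0.5684 -0.1904  0.097 ]
plate top strip
L up front [ 0.6637 -0.0297  0.05  ] [ 0.6809 -0.031   0.    ]
R up front [ 0.6788 -0.1988  0.05  ] [ 0.6965 -0.2055  0.    ]
bearL f [ 0.6523 -0.0432  0.05  ] [ 0.6692 -0.0448  0.    ]
bearR f [ 0.6629 -0.1902  0.05  ] [ 0.6801 -0.1966  0.    ]
footL far [ 0.7048 -0.0274  0.05  ] [ 0.7234 -0.0286  0.    ]
footR far [ 0.7179 -0.1931  0.05  ] [ 0.7369 -0.1996  0.    ]
scene
upL [ 0.6677 -0.0339  0.05  ] [ 0.6665 -0.0332  0.047 ]
upR [ 0.6767 -0.2008  0.05  ] [ 0.6755 -0.2006  0.047 ]
bearL [ 0.6575 -0.0442  0.05  ] [ 0.6563 -0.0435  0.047 ]
bearR [ 0.6706 -0.1943  0.05  ] [ 0.6694 -0.1941  0.047 ]
```

```bash
python3 - <<'E'
from h import *
import plant; print([n for n in dir(plant) if n[0]!='_'], getattr(plant,'grip_point_offset',None))
T=pickle.load(open("top0.pkl","rb"));S=pickle.load(open("scene0.pkl","rb"))
np.set_printoptions(precision=4,suppress=True)
p=tri([T,S],[(374,104),(322,393)]);print("greenbox corner",p,proj(T,p),proj(S,p))
p=tri([T,S],[(480,107),(178,442)]);print("greenbox corner R",p,proj(T,p),proj(S,p))
p=tri([T,S],[(357,94),(385,378)]);print("block?",p,proj(T,p),proj(S,p))
print(ray(T,(372,128),0),ray(T,(470,133),0))
a=cv2.imread("pics/top0.png")[40:180,300:490];cv2.imwrite("pics/c3.png",cv2.resize(a,None,fx=4,fy=4))
E
```

```text
['MotionError', 'get_state', 'grab_frame', 'grip_point_offset', 'hand_in'] 0.0453
greenbox corner [ 0.811  -0.1201  0.1475] [[374.3469 104.119 ]] [[322.5168 392.9217]]
greenbox corner R [ 0.7911 -0.39    0.1828] [[479.2589 106.8952]] [[176.8691 442.1996]]
block? [ 0.8352 -0.0418  0.1876] [[345.7559  88.421 ]] [[367.0628 379.4372]]
[ 0.8051 -0.1262  0.    ] [ 0.7943 -0.4114  0.    ]
```

View pics/c3.png

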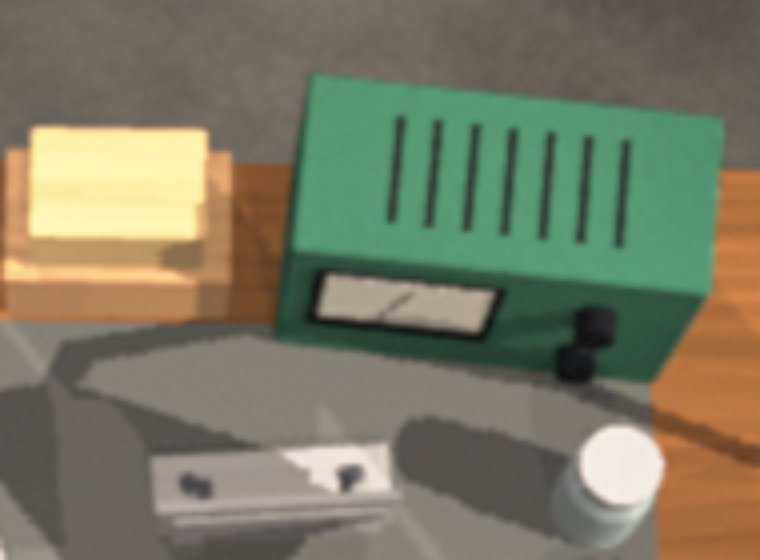

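send_rows([
  {"xyz": [2.3,-4.4,0],"turn": [0,0,-3.5]},
  {"xyz": [2.3,-4.4,0],"turn": [0,0,-3.5]},
  {"xyz": [2.3,-4.4,0],"turn": [0,0,-3.5]},
  {"xyz": [2.3,-4.4,0],"turn": [0,0,-3.5]},
  {"xyz": [2.3,-4.4,0],"turn": [0,0,-3.5]},
], grip=5)

```text
time: 0.65
position: [0.3161, 0.2623, 0.3006]
eef_rot: [0.344, 0.939, -0.001, -0.001]
wrist_force: [1.0, 0.0, -0.3]
width: 0.58
```

send_rows([
  {"xyz": [2.3,-4.4,0],"turn": [0,0,-3.5]},
  {"xyz": [2.3,-4.4,0],"turn": [0,0,-3.5]},
  {"xyz": [2.3,-4.4,0],"turn": [0,0,-3.5]},
  {"xyz": [2.3,-4.4,0],"turn": [0,0,-3.5]},
  {"xyz": [2.3,-4.4,0],"turn": [0,0,-3.5]},
])

```text
time: 1.15
position: [0.4295, 0.0391, 0.3009]
eef_rot: [0.489, 0.872, -0.0, -0.0]
wrist_force: [1.2, -0.0, -0.1]
width: 0.566
```

send_rows([
  {"xyz": [2.6,-4.3,-1],"turn": [0,0,-2.75]},
  {"xyz": [2.6,-4.3,-1],"turn": [0,0,-2.75]},
  {"xyz": [2.6,-4.3,-1],"turn": [0,0,-2.75]},
  {"xyz": [2.6,-4.3,-1],"turn": [0,0,-2.75]},
  {"xyz": [0,0,0]},
])

```text
validation failed for argument at $.co...
```

```bash
cat > g.py <<'E'
from h import *
from plant import *
import sys
from scipy.spatial.transform import Rotation as Ro
np.set_printoptions(precision=4,suppress=True)
def go(tag,names=("wrist","top","scene"),crop=None):
    s=get_state();print(s["time"],s["position"],s["wrist_force"],s["width"]);M=Ro.from_quat(s["eef_rot"]).as_matrix();print("jaw yaw",np.degrees(np.arctan2(M[1,1],M[0,1]))," z",M[:,2])
    for n in names:
        f=grab_frame(n);pickle.dump(f,open(f"{n}_{tag}.pkl","wb"));a=f["pixels"]
        if n=="top": a=cv2.resize(a[120:270,300:500],None,fx=4,fy=4,interpolation=cv2.INTER_CUBIC)
        if n=="scene": a=cv2.resize(a[240:390,190:390],None,fx=4,fy=4,interpolation=cv2.INTER_CUBIC)
        cv2.imwrite(f"pics/{n}_{tag}.png",a)
E
python3 -c "
from g import *
go('a')"
```

```text
1.15 [0.4295 0.0391 0.3009] [ 1.2004 -0.0457 -0.1076] 0.5657067310484684
jaw yaw 31.448372007054378  z [-0.0009  0.0001 -1.    ]
```

View pics/wrist_a.png

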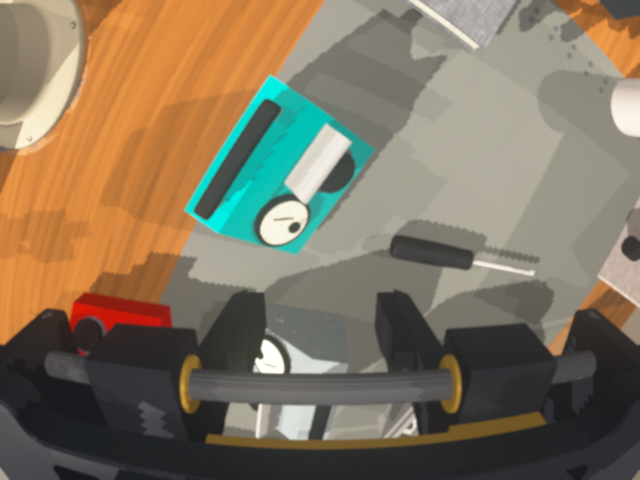

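View pics/scene_a.png

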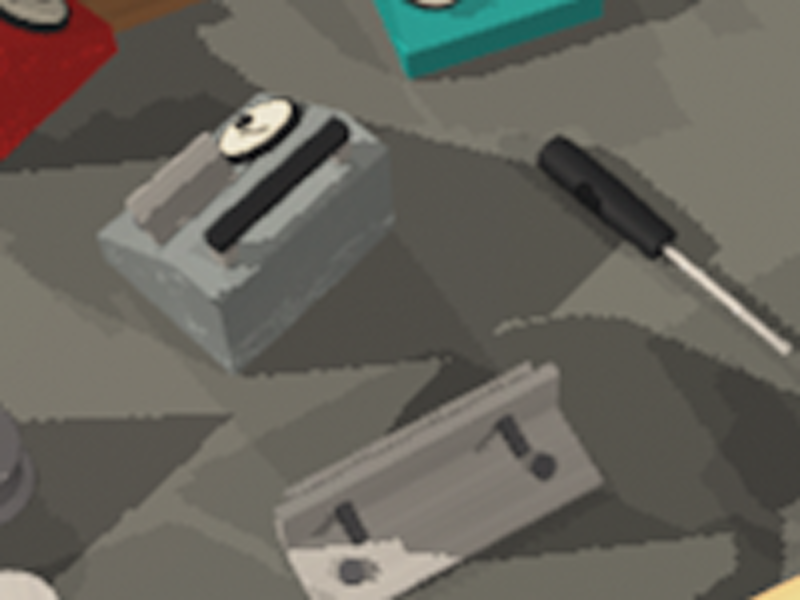

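The move was refused, since every row needs a turn. The pictures show the arm short of the tester and nothing disturbed.

send_rows([
  {"xyz": [2.6,-4.3,-1],"turn": [0,0,-2.75]},
  {"xyz": [2.6,-4.3,-1],"turn": [0,0,-2.75]},
  {"xyz": [2.6,-4.3,-1],"turn": [0,0,-2.75]},
  {"xyz": [2.6,-4.3,-1],"turn": [0,0,-2.75]},
  {"xyz": [0,0,0],"turn": [0,0,0]},
])

```text
time: 1.8
position: [0.5325, -0.1279, 0.2599]
eef_rot: [0.57, 0.822, 0.0, -0.001]
wrist_force: [-0.6, 0.4, -0.2]
width: 0.567
```

```bash
python3 -c "
from g import *
go('b')"
```

```text
1.8 [ 0.5325 -0.1279  0.2599] [-0.6326  0.4287 -0.2464] 0.566987262827249
jaw yaw 20.54185730178864  z [-0.0016  0.0023 -1.    ]
```

View pics/wrist_b.png

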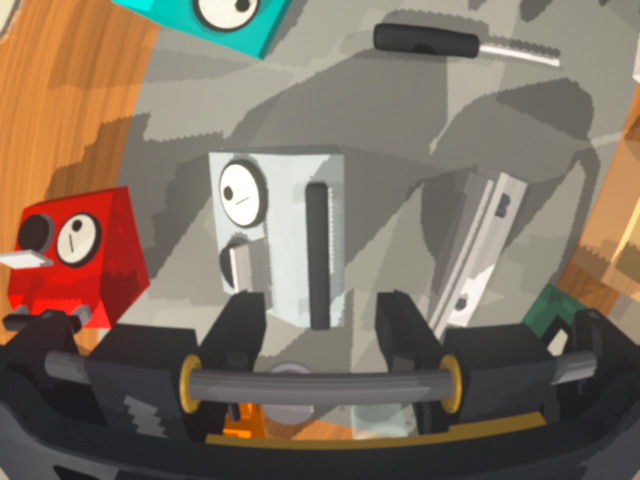

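View pics/scene_b.png

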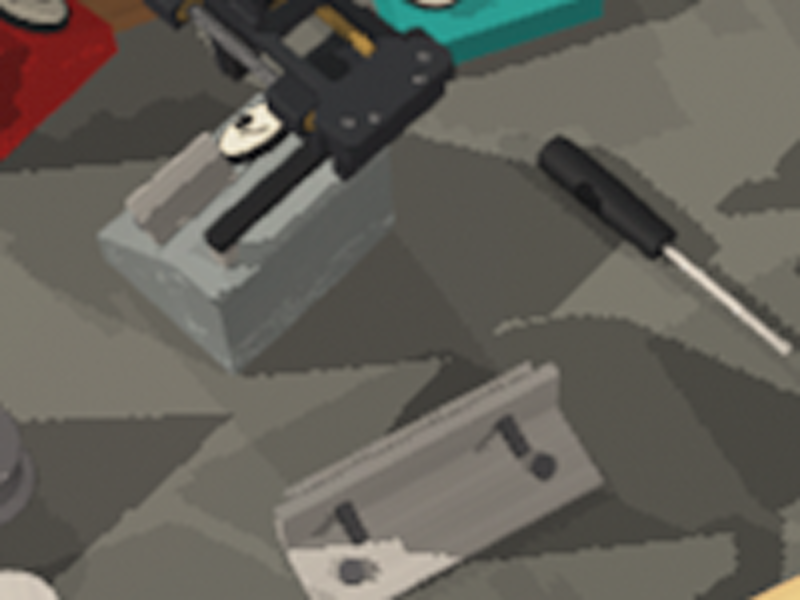

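View pics/top_b.png

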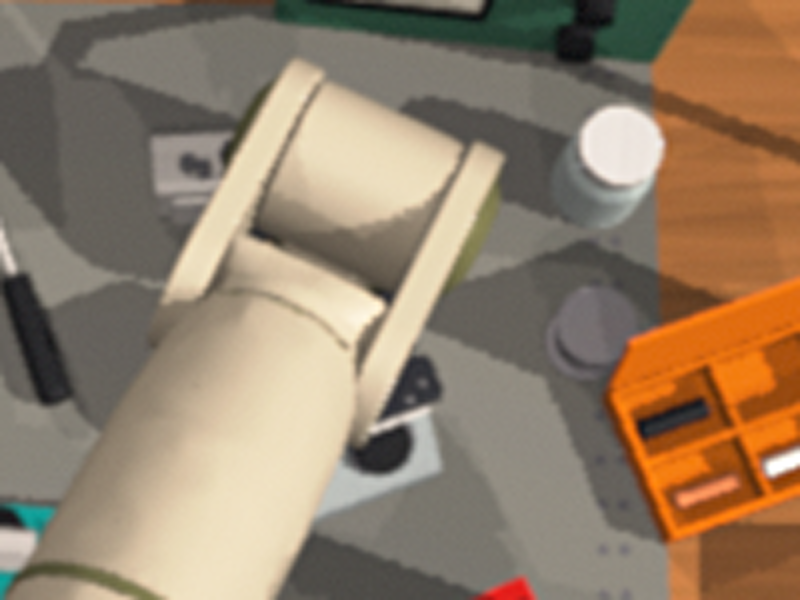

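```bash
cat >> h.py <<'E'
def wray(f,px,z):
    R,t,C=cam(f);p=cv2.fisheye.undistortPoints(np.array([[px]],float),np.array(f["mtx"],float),np.zeros(4)).ravel()
    d=R.T@np.array([p[0],p[1],1.]);return C+d*(z-C[2])/d[2]
E
python3 - <<'E'
from h import *
f=pickle.load(open("wrist_b.pkl","rb"));np.set_printoptions(precision=4,suppress=True)
a=f["pixels"];cv2.imwrite("pics/c4.png",cv2.resize(a[140:340,380:540],None,fx=3.5,fy=3,interpolation=cv2.INTER_CUBIC))
def L(n,p,q,z):
    p,q=wray(f,p,z),wray(f,q,z);d=p-q;print(n,p,q,(p+q)/2,np.linalg.norm(d),"yaw",np.degrees(np.arctan2(-d[0],d[1])))
L("bar",(317,184),(319,328),.128)
L("tester back top",(344,153),(343,325),.097)
L("front base",(209,153),(222,290),.0)
E
```

```text
bar [ 0.5141 -0.0854  0.128 ] [ 0.549  -0.1759  0.128 ] [ 0.5315 -0.1307  0.128 ] 0.09701667554588578 yaw 21.09647376384829
tester back top [ 0.5251 -0.0651  0.097 ] [ 0.5721 -0.1856  0.097 ] [ 0.5486 -0.1254  0.097 ] 0.12931411146260824 yaw 21.341447698950656
front base [ 0.4149 -0.114   0.    ] [ 0.466  -0.2465  0.    ] [ 0.4405 -0.1802  0.    ] 0.14203712081091374 yaw 21.08543057433527
```

View pics/c4.png

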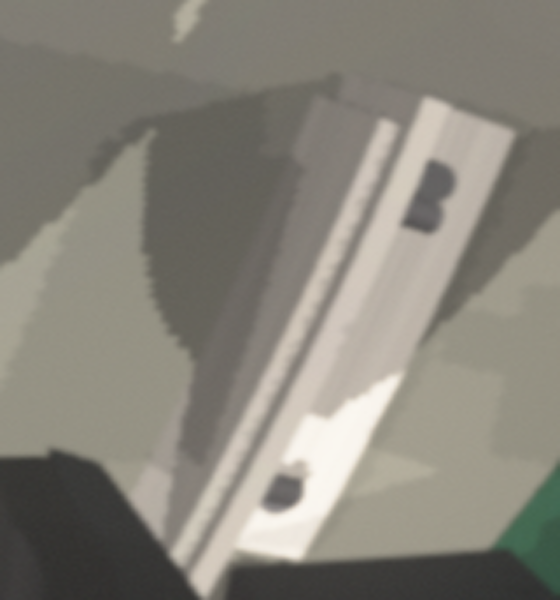

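```bash
python3 - <<'E'
from h import *
f=pickle.load(open("wrist_b.pkl","rb"));np.set_printoptions(precision=4,suppress=True)
def L(n,p,q,z):
    p,q=wray(f,p,z),wray(f,q,z);d=p-q;print(n,p,q,(p+q)/2,np.linalg.norm(d),"yaw",np.degrees(np.arctan2(-d[0],d[1])))
c=lambda x,y:(380+x/3.5,140+y/3)
L("bearing top front",c(378,120),c(172,555),.047)
L("upright top front",c(425,97),c(205,595),.05)
L("upright top back",c(515,130),c(300,558),.05)
L("foot bearing",c(315,95),c(165,540),.0)
E
```

```text
bearing top front [ 0.653  -0.0422  0.047 ] [ 0.6651 -0.1873  0.047 ] [ 0.659  -0.1147  0.047 ] 0.14555315322943846 yaw 4.766529942371554
upright top front [ 0.6606 -0.0311  0.05  ] [ 0.6803 -0.1967  0.05  ] [ 0.6704 -0.1139  0.05  ] 0.16678737244549652 yaw 6.787103859261977
upright top back [ 0.6896 -0.029   0.05  ] [ 0.7007 -0.1756  0.05  ] [ 0.6951 -0.1023  0.05  ] 0.14702597605948303 yaw 4.334253067174692
foot bearing [ 0.6551 -0.0416  0.    ] [ 0.6857 -0.2044  0.    ] [ 0.6704 -0.123   0.    ] 0.16565973638435788 yaw 10.657380627503818
```

send_rows([
  {"xyz": [0.1,-0.4,-3.5],"turn": [0,0,0.5]},
  {"xyz": [0,0,-3],"turn": [0,0,0]},
  {"xyz": [0,0,-1.7],"turn": [0,0,0]},
  {"xyz": [0,0,-1.0],"turn": [0,0,0]},
  {"xyz": [0,0,0],"turn": [0,0,0]},
])

```text
time: 2.45
position: [0.5311, -0.1193, 0.1722]
eef_rot: [0.559, 0.829, 0.002, 0.003]
wrist_force: [0.9, -1.1, 0.2]
width: 0.562
```

```bash
python3 -c "
from g import *
go('c')"
```

```text
2.45 [ 0.5311 -0.1193  0.1722] [ 0.921  -1.1417  0.2409] 0.5623072575595974
jaw yaw 22.073627395701543  z [ 0.0067 -0.     -1.    ]
```

View pics/wrist_c.png

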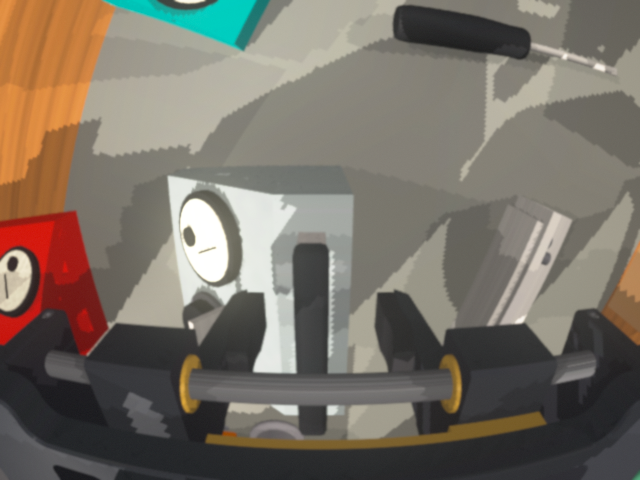

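View pics/scene_c.png

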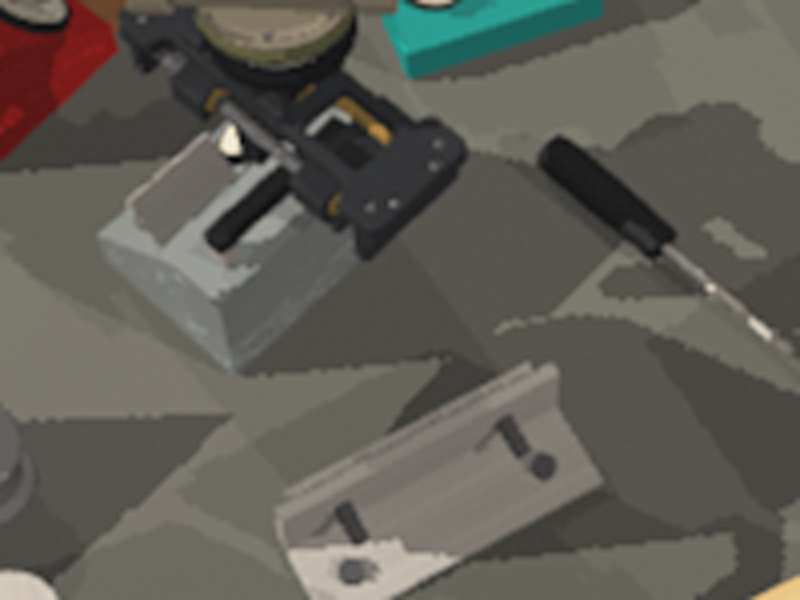

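send_rows([
  {"xyz": [0.2,-1.2,-0.4],"turn": [0,0,-1.0]},
  {"xyz": [0,0,0],"turn": [0,0,0]},
  {"xyz": [0,0,0],"turn": [0,0,0]},
])

```text
time: 2.9
position: [0.5348, -0.1338, 0.1716]
eef_rot: [0.567, 0.824, 0.002, 0.006]
wrist_force: [-0.1, 0.4, 0.3]
width: 0.569
```

```bash
python3 -c "
from g import *
go('d',('wrist',))"
```

```text
2.9 [ 0.5348 -0.1338  0.1716] [-0.1127  0.3952  0.2698] 0.5689015248342143
jaw yaw 20.92762697116211  z [ 0.0132 -0.0035 -0.9999]
```

View pics/wrist_d.png

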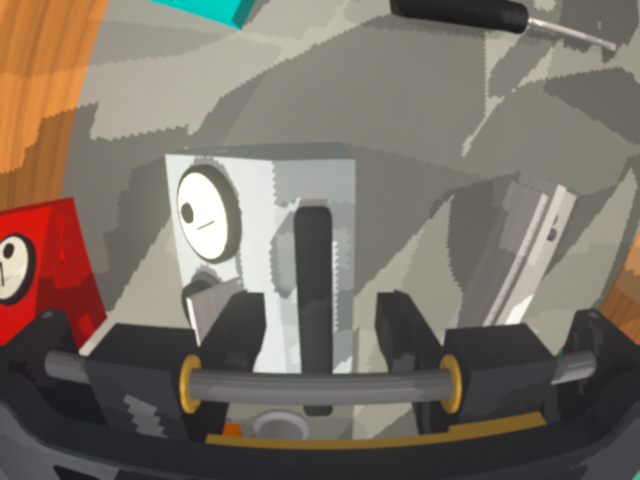

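send_rows([
  {"xyz": [0,0.1,-0.4],"turn": [0.2,0.8,0]},
  {"xyz": [0,0,0],"turn": [0,0,0]},
])

```text
time: 3.15
position: [0.5347, -0.1328, 0.1674]
eef_rot: [0.567, 0.824, -0.0, -0.001]
wrist_force: [0.7, -0.1, 0.7]
width: 0.567
```

send_rows([
  {"xyz": [0,0,0],"turn": [0,0,0]},
  {"xyz": [0,0,0],"turn": [0,0,0]},
  {"xyz": [0,0,0],"turn": [0,0,0]},
  {"xyz": [0,0,0],"turn": [0,0,0]},
  {"xyz": [0,0,0],"turn": [0,0,0]},
], grip=0)

```text
time: 3.65
position: [0.5345, -0.1326, 0.1673]
eef_rot: [0.567, 0.824, -0.001, -0.001]
wrist_force: [-2.3, -0.7, -0.2]
width: 0.153
```

```bash
python3 -c "
from g import *
go('e',('scene','wrist'))"
```

```text
3.65 [ 0.5345 -0.1326  0.1673] [-2.263  -0.6591 -0.1502] 0.15331023755780623
jaw yaw 20.950466344196435  z [-0.0029  0.0002 -1.    ]
```

View pics/scene_e.png

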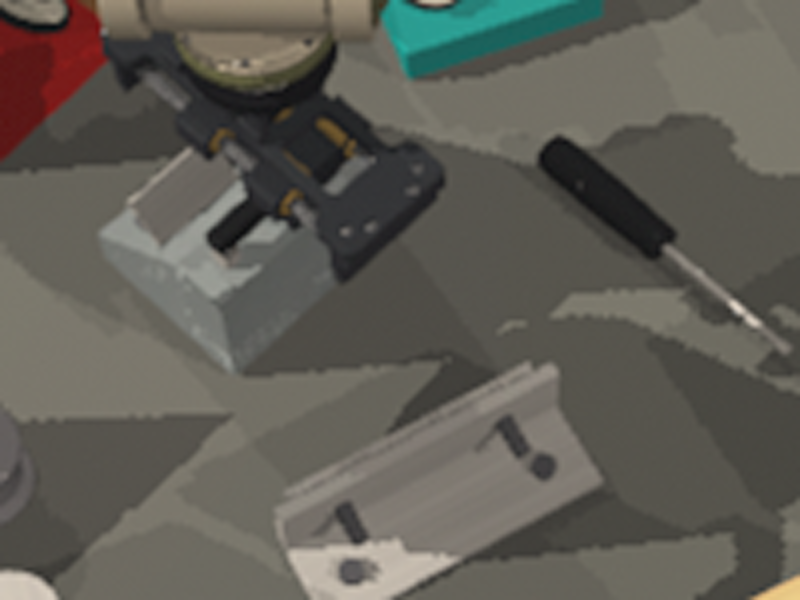

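View pics/wrist_e.png

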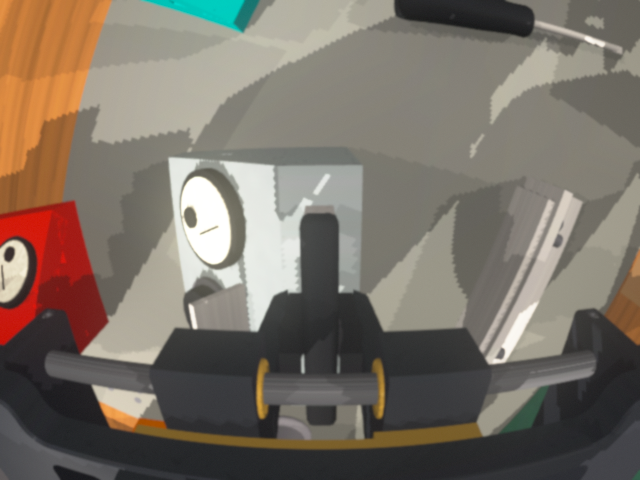

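send_rows([
  {"xyz": [0.8,0.1,0],"turn": [0,0,-2]},
  {"xyz": [0.8,0.1,0],"turn": [0,0,-2]},
  {"xyz": [0.8,0.1,0],"turn": [0,0,-2]},
  {"xyz": [0.8,0.1,0],"turn": [0,0,-2]},
  {"xyz": [0.8,0.1,0],"turn": [0,0,-2]},
])

```text
time: 4.25
position: [0.5735, -0.1274, 0.1673]
eef_rot: [0.639, 0.769, -0.002, -0.004]
wrist_force: [-3.5, -1.1, 1.6]
width: 0.157
```

send_rows([
  {"xyz": [0.8,0.1,0],"turn": [0,0,-2]},
  {"xyz": [0.8,0.1,0],"turn": [0,0,-2]},
  {"xyz": [0.8,0.1,0],"turn": [0,0,-2]},
  {"xyz": [0.8,0.1,0],"turn": [0,0,0]},
  {"xyz": [0,0,0],"turn": [0,0,0]},
])

```text
time: 4.75
position: [0.6063, -0.1232, 0.1673]
eef_rot: [0.68, 0.734, -0.003, -0.006]
wrist_force: [2.7, -0.2, -1.1]
width: 0.154
```

```bash
python3 -c "
from g import *
go('f',('scene','wrist'))"
```

```text
4.75 [ 0.6063 -0.1232  0.1673] [ 2.659  -0.1926 -1.1213] 0.15364446778832774
jaw yaw 4.378910100584613  z [-0.0126  0.0036 -0.9999]
```

View pics/scene_f.png

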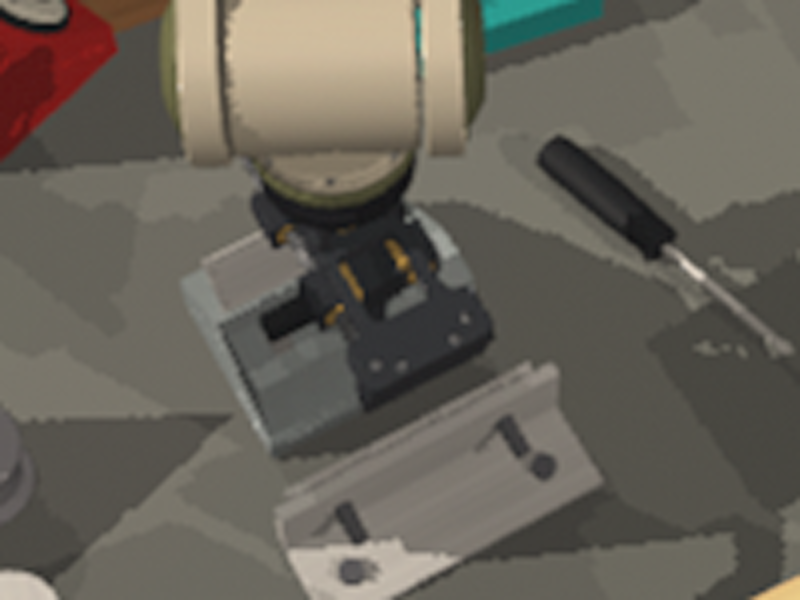

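View pics/wrist_f.png

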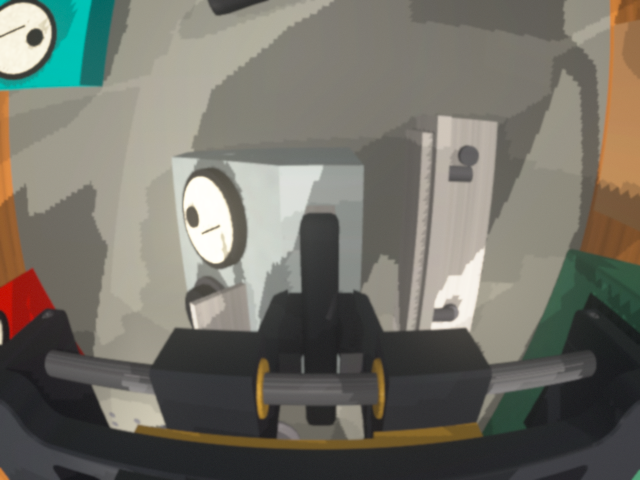

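```bash
python3 - <<'E'
from h import *
f=pickle.load(open("wrist_f.pkl","rb"));np.set_printoptions(precision=4,suppress=True)
a=f["pixels"];cv2.imwrite("pics/c5.png",cv2.resize(a[100:340,300:500],None,fx=4,fy=2.5,interpolation=cv2.INTER_CUBIC))
E
```

```text
(no output)
```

View pics/c5.png

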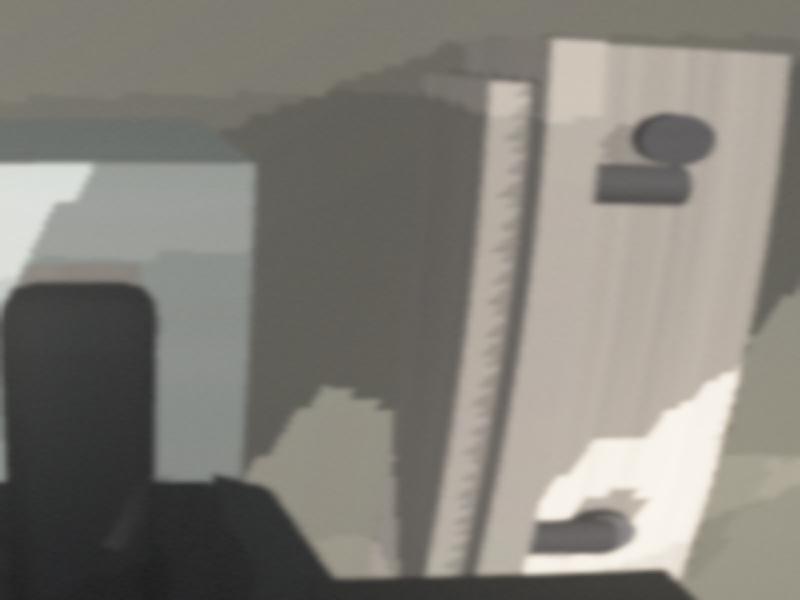

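```bash
python3 - <<'E'
from h import *
f=pickle.load(open("wrist_f.pkl","rb"));np.set_printoptions(precision=4,suppress=True)
c=lambda x,y:(300+x/4,100+y/2.5)
def L(n,p,q,z):
    p,q=wray(f,p,z),wray(f,q,z);d=p-q;print(n,p,q,np.linalg.norm(d),"yaw",np.degrees(np.arctan2(-d[0],d[1])))
L("tester back top",c(255,162),c(246,470),.097)
L("bearing top front",c(488,80),c(430,570),.047)
L("upright top front",c(550,38),c(483,570),.050)
L("bar L end",c(82,285),c(82,285),.128)
E
```

```text
tester back top [ 0.6173 -0.0565  0.097 ] [ 0.6224 -0.1118  0.097 ] 0.055560722981699874 yaw 5.275798087769253
bearing top front [ 0.6534 -0.041   0.047 ] [ 0.6635 -0.1631  0.047 ] 0.1225198635690216 yaw 4.730825260165965
upright top front [ 0.6603 -0.0306  0.05  ] [ 0.6714 -0.1609  0.05  ] 0.1307595497814547 yaw 4.869642244024357
bar L end [ 0.601  -0.0705  0.128 ] [ 0.601  -0.0705  0.128 ] 0.0 yaw -0.0
```

send_rows([
  {"xyz": [0.6,0.1,0],"turn": [0,0.5,0]},
  {"xyz": [0.6,0.1,0],"turn": [0,0,0]},
  {"xyz": [0.6,0.1,0],"turn": [0,0,0]},
  {"xyz": [0.6,0.1,0],"turn": [0,0,0]},
  {"xyz": [0,0,0],"turn": [0,0,0]},
])

```text
time: 5.35
position: [0.6305, -0.1193, 0.1674]
eef_rot: [0.679, 0.734, -0.008, -0.011]
wrist_force: [-2.4, -0.7, 2.8]
width: 0.152
```

```bash
python3 -c "
from g import *
go('g',('scene','wrist'))"
```

```text
5.35 [ 0.6305 -0.1193  0.1674] [-2.3887 -0.6682  2.7954] 0.15220474669530756
jaw yaw 4.405155444416799  z [-0.0262  0.0036 -0.9997]
```

View pics/wrist_g.png

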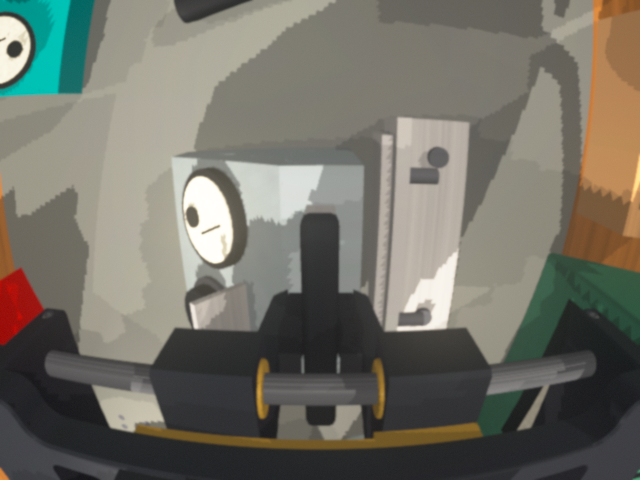

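send_rows([
  {"xyz": [0,0.05,0],"turn": [0,-0.8,0.3]},
  {"xyz": [0,0,0],"turn": [0,-0.8,0]},
  {"xyz": [0,0,0],"turn": [0,0,0]},
])

```text
time: 5.75
position: [0.6297, -0.119, 0.1673]
eef_rot: [0.677, 0.736, 0.003, 0.0]
wrist_force: [-0.6, -0.6, -0.0]
width: 0.155
```

```bash
python3 -c "
from g import *
go('h',())"
```

```text
5.75 [ 0.6297 -0.119   0.1673] [-0.6151 -0.5886 -0.0384] 0.15496094191737925
jaw yaw 4.712169408666865  z [ 0.0039  0.0035 -1.    ]
```

send_rows([
  {"xyz": [0.25,0.02,0],"turn": [0,0,0]},
  {"xyz": [0.25,0.02,0],"turn": [0,0,0]},
  {"xyz": [0,0,0],"turn": [0,0,0]},
])

```text
time: 6.05
position: [0.6346, -0.1185, 0.1673]
eef_rot: [0.677, 0.736, 0.002, -0.0]
wrist_force: [-1.0, -0.1, 1.3]
width: 0.156
```

send_rows([
  {"xyz": [0.2,0.02,0],"turn": [0,0,0]},
  {"xyz": [0.1,0.01,0],"turn": [0,0,0]},
])

```text
time: 6.25
position: [0.6377, -0.1182, 0.1673]
eef_rot: [0.677, 0.736, 0.002, -0.001]
wrist_force: [-4.0, -0.1, 2.3]
width: 0.15
```

send_rows([
  {"xyz": [0,0,0],"turn": [0,0,0]},
])

```text
time: 6.35
position: [0.6378, -0.1181, 0.1673]
eef_rot: [0.677, 0.736, 0.002, -0.001]
wrist_force: [-3.5, 0.1, 2.5]
width: 0.152
```

send_rows([
  {"xyz": [0.1,0.01,0],"turn": [0,0,0]},
])

```text
time: 6.45
position: [0.6387, -0.118, 0.1673]
eef_rot: [0.677, 0.736, 0.002, -0.001]
wrist_force: [-4.1, -0.6, 1.4]
width: 0.151
```

send_rows([
  {"xyz": [0.1,0.01,0],"turn": [0,0,0]},
])

```text
time: 6.55
position: [0.6398, -0.118, 0.1673]
eef_rot: [0.677, 0.736, 0.002, -0.001]
wrist_force: [-4.1, -0.8, 3.0]
width: 0.151
```

send_rows([
  {"xyz": [0.1,0.01,0],"turn": [0,0,0]},
])

```text
time: 6.65
position: [0.6408, -0.1178, 0.1673]
eef_rot: [0.677, 0.736, 0.002, -0.001]
wrist_force: [-3.2, -0.2, 1.5]
width: 0.156
```

send_rows([
  {"xyz": [0.1,0.01,0],"turn": [0,0,0]},
])

```text
time: 6.75
position: [0.6419, -0.1177, 0.1673]
eef_rot: [0.677, 0.736, 0.002, -0.001]
wrist_force: [-5.0, -0.1, 2.5]
width: 0.152
```

send_rows([
  {"xyz": [0.1,0.01,0],"turn": [0,0,0]},
])

```text
time: 6.85
position: [0.6428, -0.1176, 0.1673]
eef_rot: [0.677, 0.736, 0.002, -0.001]
wrist_force: [-7.5, -0.0, 2.7]
width: 0.156
```

send_rows([
  {"xyz": [0.05,0,0],"turn": [0,0,0]},
])

```text
time: 6.95
position: [0.6431, -0.1175, 0.1673]
eef_rot: [0.678, 0.736, 0.001, -0.002]
wrist_force: [-6.4, 0.0, 3.9]
width: 0.155
```

```bash
python3 -c "
from g import *
go('i',('scene','wrist'))
a=cv2.imread('pics/wrist_i.png');cv2.imwrite('pics/c6.png',cv2.resize(a[100:340,300:500],None,fx=4,fy=2.5,interpolation=cv2.INTER_CUBIC))"
```

```text
6.95 [ 0.6431 -0.1175  0.1673] [-6.4397  0.0419  3.8668] 0.15516875866544133
jaw yaw 4.700223963697363  z [-0.0008  0.0044 -1.    ]
```

View pics/c6.png

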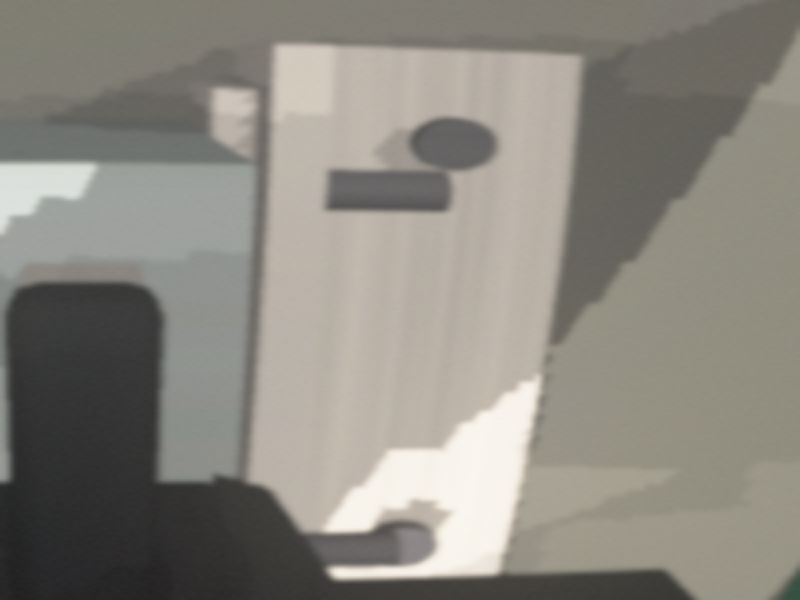

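View pics/scene_i.png

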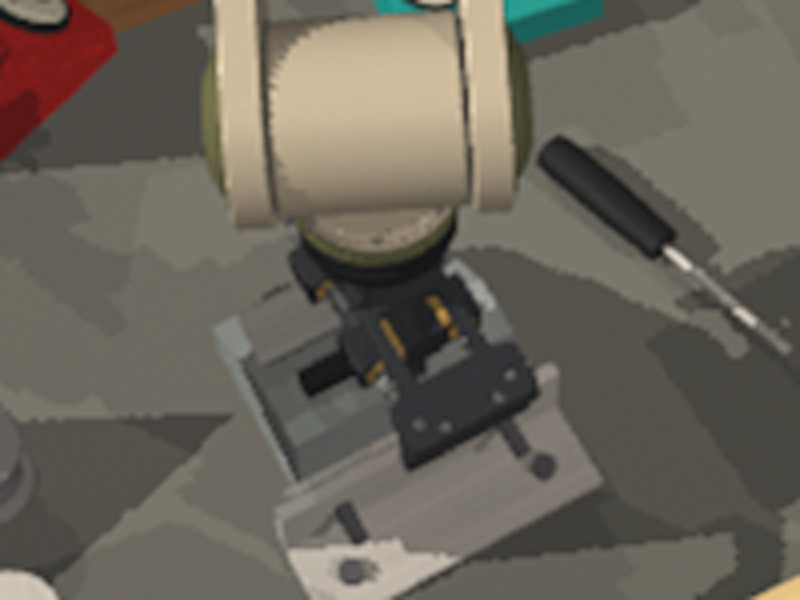

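send_rows([
  {"xyz": [0.1,0.01,0],"turn": [0,0,0]},
])

```text
time: 7.15
position: [0.6436, -0.1174, 0.1674]
eef_rot: [0.678, 0.735, 0.001, -0.003]
wrist_force: [-10.6, -0.6, 5.3]
width: 0.151
```

send_rows([
  {"xyz": [0.15,0.01,0],"turn": [0,0,0]},
])

```text
time: 7.25
position: [0.6443, -0.1174, 0.1674]
eef_rot: [0.678, 0.735, -0.0, -0.004]
wrist_force: [-12.0, -0.7, 5.8]
width: 0.152
```

send_rows([
  {"xyz": [0.12,0.01,0],"turn": [0,0,0]},
  {"xyz": [0.05,0,0],"turn": [0,0,0]},
  {"xyz": [0.05,0,0],"turn": [0,0,0]},
])

```text
time: 7.55
position: [0.6448, -0.1175, 0.1674]
eef_rot: [0.678, 0.735, -0.002, -0.007]
wrist_force: [-7.5, -0.3, 3.7]
width: 0.154
```

```bash
python3 -c "
from g import *
go('j',('wrist',))
s=get_state();print(s['moment'])
a=cv2.imread('pics/wrist_j.png');cv2.imwrite('pics/c7.png',cv2.resize(a[100:340,300:500],None,fx=4,fy=2.5,interpolation=cv2.INTER_CUBIC))"
```

```text
7.55 [ 0.6448 -0.1175  0.1674] [-7.4763 -0.3189  3.7018] 0.15389997197769278
jaw yaw 4.618930658367236  z [-0.0134  0.0056 -0.9999]
[-0.161   1.4223 -0.1895]
```

View pics/c7.png

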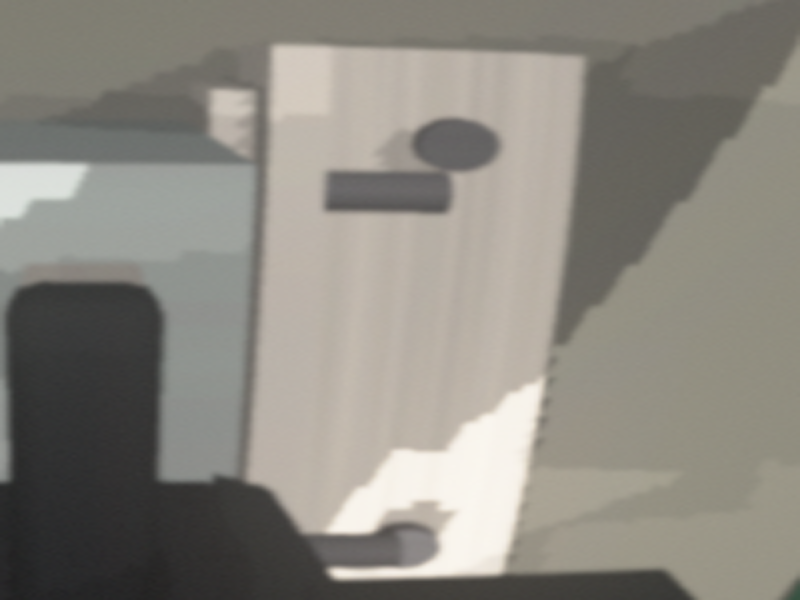

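send_rows([
  {"xyz": [0.05,0,0],"turn": [0,-0.8,0]},
  {"xyz": [0.05,0,0],"turn": [0,0,0]},
  {"xyz": [0,0,0],"turn": [0,0,0]},
])

```text
time: 7.9
position: [0.6441, -0.1175, 0.1674]
eef_rot: [0.678, 0.735, 0.0, -0.004]
wrist_force: [-5.2, -0.1, 1.9]
width: 0.153
```

send_rows([
  {"xyz": [0,0,0],"turn": [0,0,0]},
  {"xyz": [0,0,0],"turn": [0,0,0]},
  {"xyz": [0,0,0],"turn": [0,0,0]},
  {"xyz": [0,0,0],"turn": [0,0,0]},
], grip=4)

```text
time: 8.3
position: [0.6453, -0.1172, 0.1672]
eef_rot: [0.678, 0.735, 0.002, -0.003]
wrist_force: [0.6, -0.2, -0.1]
width: 0.453
```

```bash
python3 -c "
from g import *
go('k',('wrist',))
"
```

```text
8.3 [ 0.6453 -0.1172  0.1672] [ 0.552  -0.2183 -0.118 ] 0.4526666481135795
jaw yaw 4.587346540449296  z [-0.0021  0.0065 -1.    ]
```

View pics/wrist_k.png

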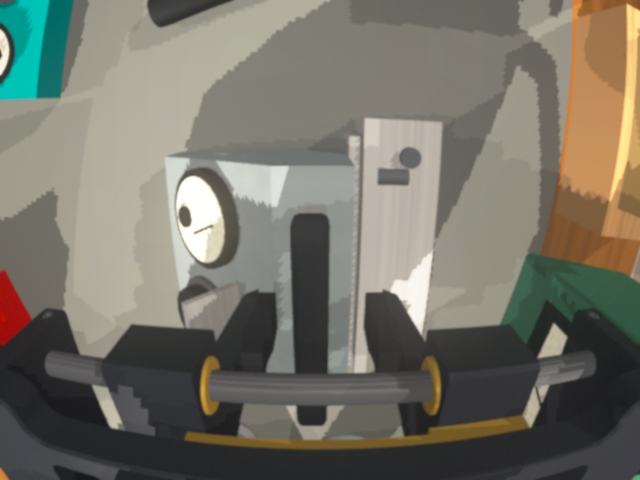

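```bash
python3 - <<'E'
from h import *
f=pickle.load(open("wrist_k.pkl","rb"));np.set_printoptions(precision=4,suppress=True);print(cam(f)[2])
a=f["pixels"];cv2.imwrite("pics/c8.png",cv2.resize(a[110:350,280:440],None,fx=5,fy=2.5,interpolation=cv2.INTER_CUBIC))
E
```

```text
[ 0.638  -0.0327  0.2484]
```

View pics/c8.png

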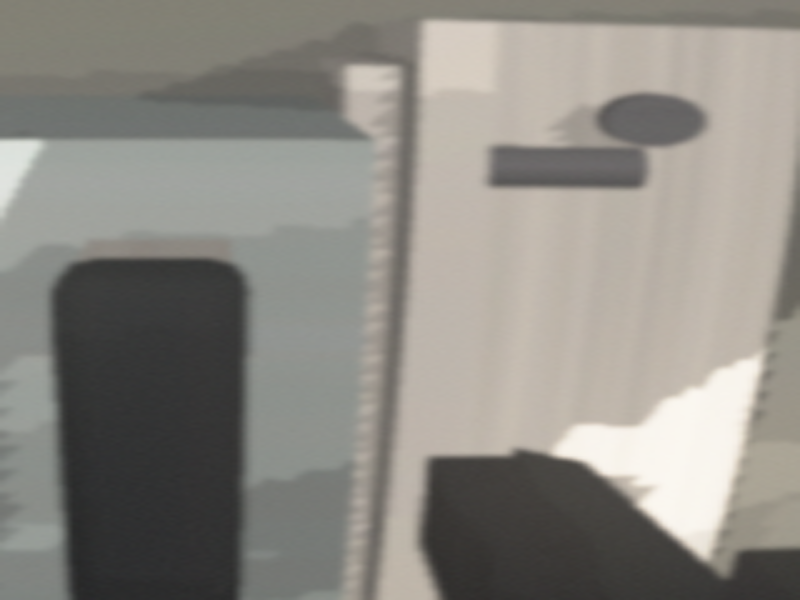

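```bash
python3 - <<'E'
from h import *
np.set_printoptions(precision=4,suppress=True)
f=pickle.load(open("wrist_k.pkl","rb"))
c=lambda x,y:(280+x/5,110+y/2.5)
def L(f,n,p,q,z):
    p,q=wray(f,p,z),wray(f,q,z);d=p-q;print(n,p,q,np.linalg.norm(d),"yaw",np.degrees(np.arctan2(-d[0],d[1])))
L(f,"tester back top",c(374,138),c(346,590),.097)
L(f,"bearing top front-left corner",c(342,66),c(342,66),.047)
L(f,"bearing back",c(402,66),c(366,590),.047)
L(f,"bar",c(150,260),c(150,260),.128)
f=pickle.load(open("wrist_j.pkl","rb"))
c=lambda x,y:(300+x/4,100+y/2.5)
L(f,"J tester back top",c(256,162),c(246,470),.097)
L(f,"J bearing front-left",c(209,88),c(209,88),.047)
L(f,"J bar",c(82,285),c(82,285),.128)
E
```

```text
tester back top [ 0.6533 -0.0508  0.097 ] [ 0.6604 -0.138   0.097 ] 0.08748287720041698 yaw 4.597915479124684
bearing top front-left corner [ 0.6535 -0.0414  0.047 ] [ 0.6535 -0.0414  0.047 ] 0.0 yaw -0.0
bearing back [ 0.6599 -0.0408  0.047 ] [ 0.6704 -0.1726  0.047 ] 0.1322520922739142 yaw 4.522016526443615
bar [ 0.6369 -0.0647  0.128 ] [ 0.6369 -0.0647  0.128 ] 0.0 yaw -0.0
J tester back top [ 0.6558 -0.0506  0.097 ] [ 0.661  -0.1059  0.097 ] 0.05559752918260322 yaw 5.405418860512189
J bearing front-left [ 0.6536 -0.0409  0.047 ] [ 0.6536 -0.0409  0.047 ] 0.0 yaw -0.0
J bar [ 0.6394 -0.0647  0.128 ] [ 0.6394 -0.0647  0.128 ] 0.0 yaw -0.0
```

send_rows([
  {"xyz": [0,0,3],"turn": [0,0,0]},
  {"xyz": [0,0,4],"turn": [0,0,0]},
  {"xyz": [-1,0,4],"turn": [0,0,5]},
  {"xyz": [-1.5,-0.4,2],"turn": [0,0,8.5]},
  {"xyz": [-1.5,-0.4,0],"turn": [0,0,8.5]},
])

```text
time: 8.85
position: [0.6046, -0.1244, 0.3006]
eef_rot: [0.522, 0.853, -0.0, -0.003]
wrist_force: [-0.1, -1.1, -0.3]
width: 0.453
```

send_rows([
  {"xyz": [-1.5,-0.4,0],"turn": [0,0,8.5]},
  {"xyz": [-1.5,-0.4,0],"turn": [0,0,8.5]},
  {"xyz": [-1.5,-0.4,0],"turn": [0,0,8.5]},
  {"xyz": [-1.5,-0.4,0],"turn": [0,0,8.5]},
  {"xyz": [-1.5,-0.4,0],"turn": [0,0,8.5]},
], grip=0)

```text
time: 9.35
position: [0.5272, -0.1448, 0.3027]
eef_rot: [0.173, 0.985, -0.001, 0.0]
wrist_force: [0.3, -0.7, 0.3]
width: 0.021
```

send_rows([
  {"xyz": [-1.5,-0.4,0],"turn": [0,0,8.5]},
  {"xyz": [-1.5,-0.4,0],"turn": [0,0,8.5]},
  {"xyz": [0,0,0],"turn": [0,0,0]},
])

```text
time: 9.65
position: [0.4954, -0.1533, 0.3034]
eef_rot: [0.024, 1.0, -0.001, 0.001]
wrist_force: [0.1, 0.1, -0.2]
width: 0.008
```

```bash
python3 -c "
from g import *
go('l',('wrist','scene'))
print(get_state()['joint_positions'])
"
```

```text
9.65 [ 0.4954 -0.1533  0.3034] [ 0.0927  0.0504 -0.2187] 0.007679273753223733
jaw yaw 87.30025042577334  z [ 0.0026 -0.002  -1.    ]
[-0.5246  0.299   1.5149 -0.0002  1.3242 -2.0433]
```

View pics/wrist_l.png

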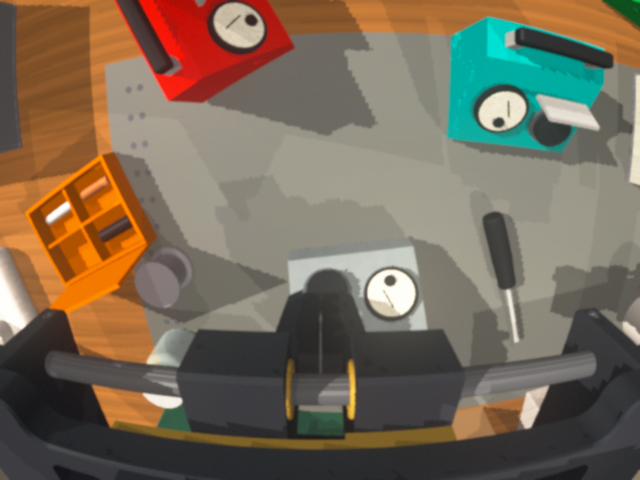

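View pics/scene_l.png

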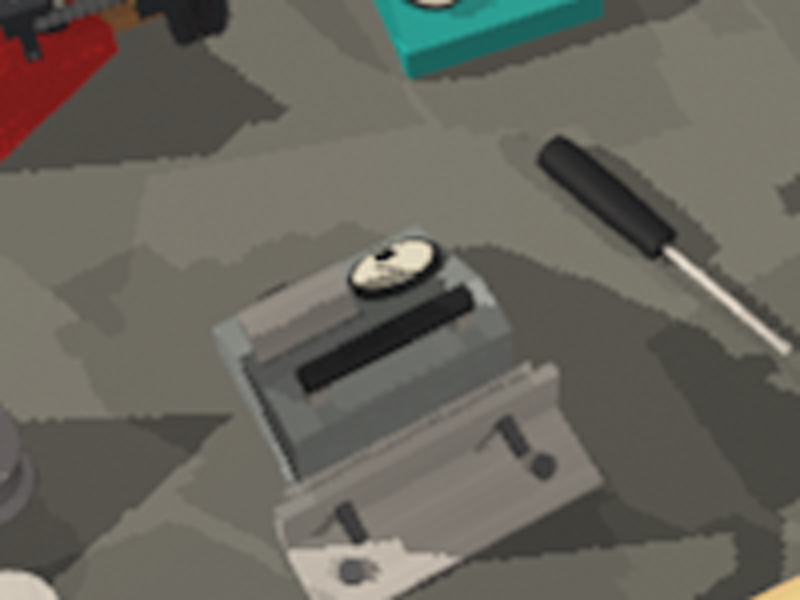

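send_rows([
  {"xyz": [0,0,0],"turn": [0.6,-8,1.4]},
  {"xyz": [0,0,0],"turn": [0.6,-8,1.4]},
  {"xyz": [0,0,0],"turn": [0.6,-8,1.4]},
  {"xyz": [0,0,0],"turn": [0.6,-8,1.4]},
  {"xyz": [0,0,0],"turn": [0.6,-8,1.4]},
])

```text
time: 10.25
position: [0.5014, -0.1525, 0.3049]
eef_rot: [-0.028, 0.935, 0.035, 0.352]
wrist_force: [1.6, 2.0, -0.2]
width: 0.004
```

```bash
cat > k.py <<'E'
from g import *
B=np.array([.5700,-.1508,.068]);yw=np.radians(4.6)
xt=np.array([np.cos(yw),np.sin(yw),0]);yt=np.array([-np.sin(yw),np.cos(yw),0])
d=.6428*xt+np.array([0,0,-.766]);up=.766*xt+np.array([0,0,.6428])
Rt=np.column_stack([np.cross(yt,d),yt,d])
def st(so=None):
    s=get_state();M=Ro.from_quat(s["eef_rot"]).as_matrix();p=np.array(s["position"]);tip=p+.064*M[:,2]
    print("t",s["time"],"tip err: along",(tip-B)@d*1e3,"y",(tip-B)@yt*1e3,"up",(tip-B)@up*1e3,"mm; F along",np.array(s["wrist_force"])@d,s["wrist_force"],"w",s["width"])
    r=Ro.from_matrix(Rt@M.T).as_rotvec(degrees=True);print("turn to target",r, s["joint_positions"])
    if so is not None: print("shift cm to standoff",(B-d*(so+.064)-p)*100, "tool final TCP")
E
python3 -c "
from k import *
st(.04);go('m',('scene','wrist'))"
```

```text
t 10.25 tip err: along -161.51692974754374 y 5.945612317032099 up 101.30724721222518 mm; F along 1.3376527361230115 [ 1.6328  1.9675 -0.2481] w 0.003882639376655597
turn to target [-2.763   1.1164  0.1959] [-0.6991  0.1163  1.8652  0.7637  0.7828 -2.7831]
shift cm to standoff [  0.1948  -0.3687 -15.7193] tool final TCP
10.25 [ 0.5014 -0.1525  0.3049] [ 1.6328  1.9675 -0.2481] 0.003882639376655597
jaw yaw 94.43501274448391  z [ 0.6558  0.0859 -0.7501]
```

View pics/wrist_m.png

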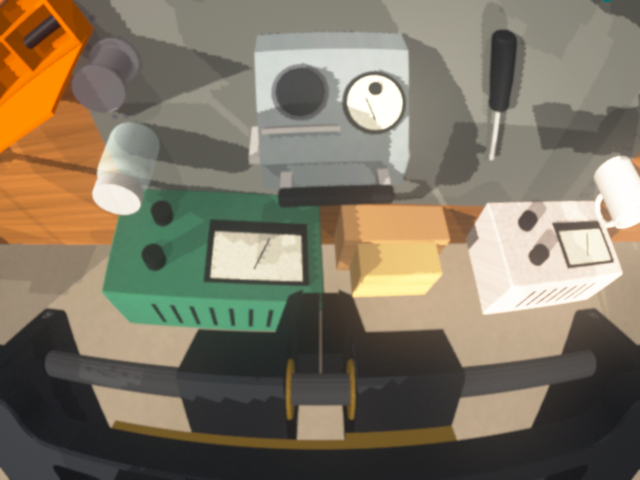

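```bash
python3 -c "
from k import *
f=pickle.load(open('wrist_m.pkl','rb'))
print(cam(f)[2], B)
for p,z in [((300,92),.068),((256,34),.034),((408,34),.034),((266,185),.097),((279,194),.128),((394,194),.128)]: print(p,wray(f,p,z))
a=f['pixels'][20:220,220:440];cv2.imwrite('pics/c9.png',cv2.resize(a,None,fx=3.6,fy=3,interpolation=cv2.INTER_CUBIC))
"
```

```text
[ 0.3832 -0.1608  0.3075] [ 0.57   -0.1508  0.068 ]
(300, 92) [ 0.5702 -0.1505  0.068 ]
(256, 34) [ 0.5353 -0.187   0.034 ]
(408, 34) [ 0.5271 -0.0638  0.034 ]
(266, 185) [ 0.6558 -0.1792  0.097 ]
(279, 194) [ 0.6277 -0.1663  0.128 ]
(394, 194) [ 0.6258 -0.0706  0.128 ]
```

View pics/c9.png

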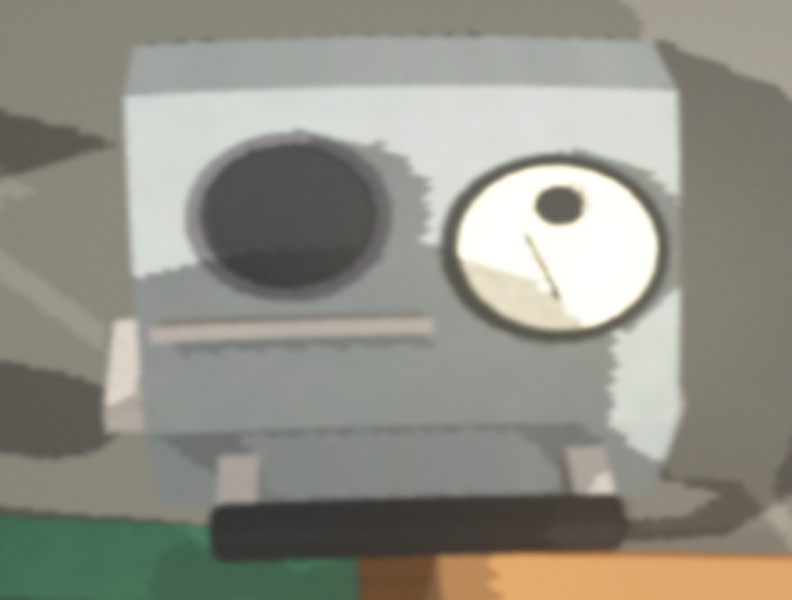

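send_rows([
  {"xyz": [0,0,-1],"turn": [5.4,0.4,-6.5]},
  {"xyz": [0,0,-1],"turn": [5.4,0.4,-6.5]},
  {"xyz": [0,0,0],"turn": [5.4,0.4,-6.5]},
  {"xyz": [0,0,0],"turn": [5.4,0.4,-6.5]},
  {"xyz": [0,0,0],"turn": [5.4,0.4,-6.5]},
])

```text
time: 10.85
position: [0.5035, -0.1524, 0.2834]
eef_rot: [0.322, 0.879, 0.156, 0.315]
wrist_force: [0.5, 0.4, 0.2]
width: 0.003
```

send_rows([
  {"xyz": [0,0,0],"turn": [5.4,0.4,-6.5]},
  {"xyz": [0,0,0],"turn": [5.4,0.4,-6.5]},
  {"xyz": [0,0,0],"turn": [5.4,0.4,-6.5]},
  {"xyz": [0,0,0],"turn": [5.4,0.4,-6.5]},
  {"xyz": [0,0,0],"turn": [5.4,0.4,-6.5]},
])

```text
time: 11.35
position: [0.5073, -0.1519, 0.2843]
eef_rot: [0.624, 0.7, 0.253, 0.238]
wrist_force: [-0.6, 0.2, 0.4]
width: 0.008
```

send_rows([
  {"xyz": [0,0,0],"turn": [5.4,0.4,-6.5]},
  {"xyz": [0,0,0],"turn": [5.4,0.4,-6.5]},
  {"xyz": [0,0,0],"turn": [5.4,0.4,-6.5]},
  {"xyz": [0,0,0],"turn": [5.4,0.4,-6.5]},
  {"xyz": [0,0,0],"turn": [5.4,0.4,-6.5]},
])

```text
time: 11.85
position: [0.5112, -0.1514, 0.2853]
eef_rot: [0.84, 0.423, 0.315, 0.129]
wrist_force: [0.4, -0.8, 0.3]
width: 0.007
```

```bash
sed -i 's/^Rt=.*/Rt=np.column_stack([np.cross(-yt,d),-yt,d])/' k.py; python3 -c "
from k import *
st(.04)"
```

```text
t 11.85 tip err: along -140.15199726979378 y 4.113123526138653 up 94.49011453998828 mm; F along -0.05158388872953812 [ 0.3636 -0.792   0.3182] w 0.0074216487124068396
turn to target [ 31.3119   2.3214 -37.5018] [-0.6644  0.1564  1.8653  0.7282  0.7094 -0.4936]
shift cm to standoff [ -0.7809  -0.4788 -13.7606] tool final TCP
```

Next I finish the turn while lowering toward the standoff, staying 40 mm off the plunger.

send_rows([
  {"xyz": [-0.9,-0.1,-1],"turn": [5.3,0.4,-6.4]},
  {"xyz": [-0.9,-0.1,-1],"turn": [5.3,0.4,-6.4]},
  {"xyz": [-0.9,-0.1,-2],"turn": [5.3,0.4,-6.4]},
  {"xyz": [-0.9,-0.1,-2],"turn": [5.3,0.4,-6.4]},
  {"xyz": [0,0,-1],"turn": [5.3,0.4,-6.4]},
])

```text
time: 12.35
position: [0.4786, -0.155, 0.2157]
eef_rot: [0.938, 0.087, 0.335, 0.002]
wrist_force: [0.3, -0.1, -0.3]
width: 0.003
```

```bash
python3 -c "
from k import *
st(.04)"
```

```text
t 12.35 tip err: along -107.93245647412547 y 3.4328791158575704 up 23.893559705877184 mm; F along 0.45269211103796825 [ 0.3318 -0.1091 -0.3208] w 0.002981283317023656
turn to target [ 3.6091 -0.595  -4.7259] [-0.7229  0.2056  2.0185  0.9145  0.615  -0.0257]
shift cm to standoff [ 2.4767 -0.1146 -6.8039] tool final TCP
```

send_rows([
  {"xyz": [0.2,-0.1,-2],"turn": [3.6,-0.6,-4.7]},
  {"xyz": [0.8,0,-2],"turn": [0,0,0]},
  {"xyz": [0.8,0,-1.8],"turn": [0,0,0]},
  {"xyz": [0.6,0,-0.8],"turn": [0,0,0]},
  {"xyz": [0,0,0],"turn": [0,0,0]},
])

```text
time: 12.85
position: [0.5081, -0.1549, 0.147]
eef_rot: [0.941, 0.032, 0.337, -0.021]
wrist_force: [-0.1, 0.6, -0.2]
width: 0.006
```

```bash
python3 -c "
from k import *
st(.02);go('n',('scene','wrist','top'))"
```

```text
t 12.85 tip err: along -36.389907328186474 y 1.5814244879951513 up 2.661200609011795 mm; F along 0.10618791128884691 [-0.0795  0.6198 -0.1634] w 0.005742318714273614
turn to target [-1.0297 -0.6402  0.3281] [-0.678   0.392   2.0017  1.1626  0.5059 -0.159 ]
shift cm to standoff [ 0.8069 -0.0243 -1.4658] tool final TCP
12.85 [ 0.5081 -0.1549  0.147 ] [-0.0795  0.6198 -0.1634] 0.005742318714273614
jaw yaw -85.7333835855453  z [ 0.6325  0.0617 -0.7721]
```

View pics/wrist_n.png

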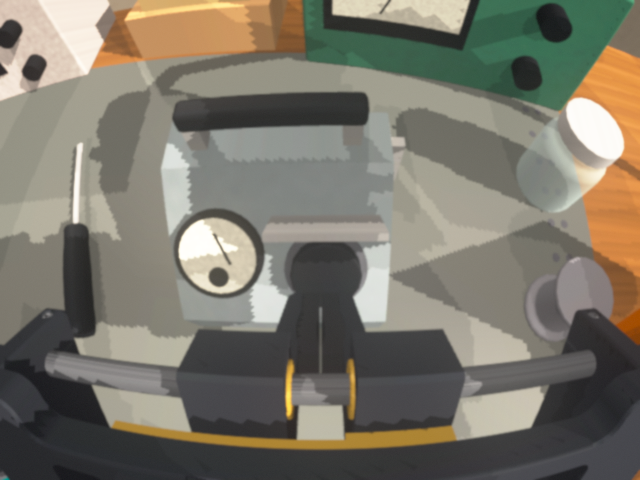

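View pics/scene_n.png

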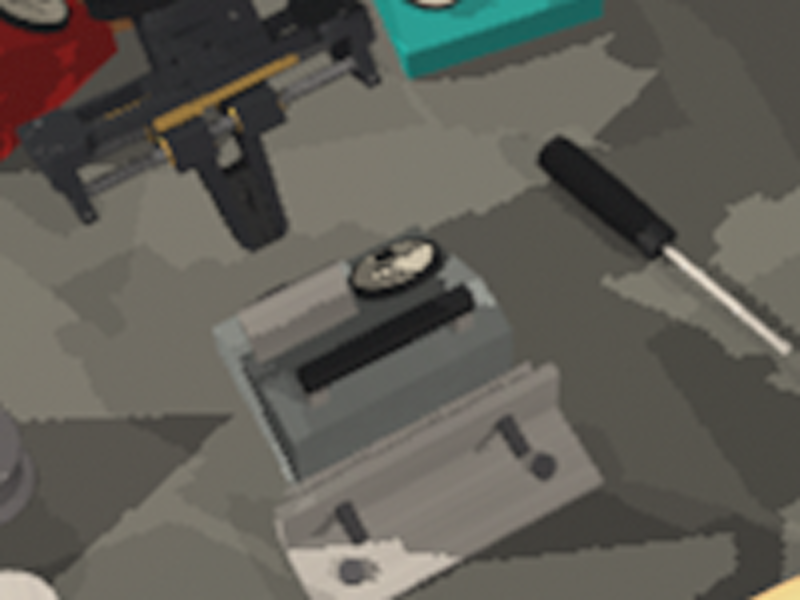

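View pics/top_n.png

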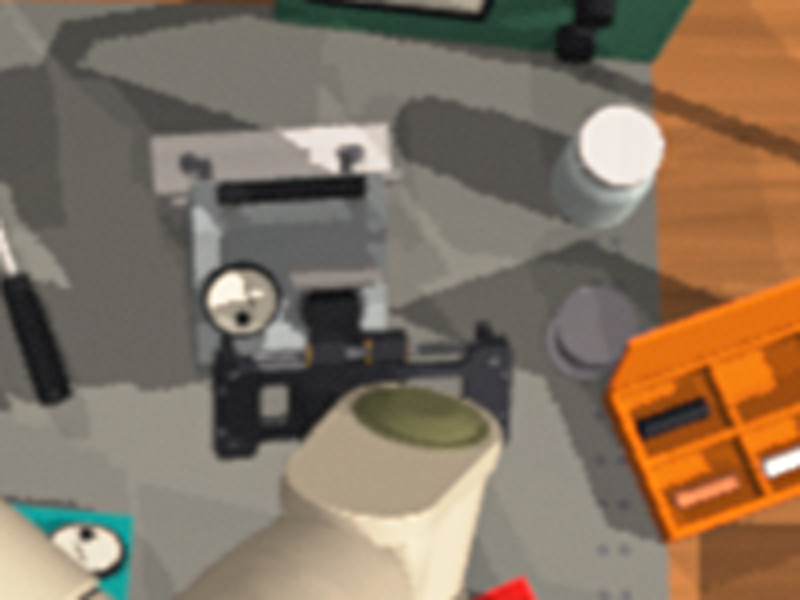

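send_rows([
  {"xyz": [0.6,-0.1,-1.2],"turn": [-1,-0.6,0.3]},
  {"xyz": [0.5,0.04,-0.6],"turn": [0,0,0]},
  {"xyz": [0,0,0],"turn": [0,0,0]},
])

```text
time: 13.3
position: [0.5194, -0.1563, 0.1327]
eef_rot: [0.938, 0.038, 0.344, -0.012]
wrist_force: [-0.8, -0.7, -0.1]
width: 0.006
```

```bash
python3 -c "
from k import *
st(.0)"
```

```text
t 13.3 tip err: along -18.25968076240992 y -1.640858398399856 up 2.871279565323621 mm; F along -0.4680471415559658 [-0.7729 -0.7461 -0.0856] w 0.005682439143337859
turn to target [0.1964 0.2862 0.0766] [-0.6623  0.4387  1.9878  1.2614  0.4735 -0.2665]
shift cm to standoff [ 0.9626  0.2178 -1.564 ] tool final TCP
```

send_rows([
  {"xyz": [0.27,0.15,-0.8],"turn": [0,0,0]},
  {"xyz": [0,0,0],"turn": [0,0,0]},
])

```text
time: 13.5
position: [0.5223, -0.1549, 0.1258]
eef_rot: [0.938, 0.038, 0.345, -0.012]
wrist_force: [-0.1, 0.1, -0.8]
width: 0.004
```

```bash
python3 -c "
from k import *
st(.0)"
```

```text
t 13.5 tip err: along -11.045347799997364 y -0.45434367427345357 up 0.8625117933204717 mm; F along 0.4881619510743041 [-0.1491  0.0518 -0.7585] w 0.004017946426233338
turn to target [0.1849 0.342  0.079 ] [-0.6556  0.4569  1.985   1.2952  0.4652 -0.2981]
shift cm to standoff [ 0.668   0.0755 -0.8782] tool final TCP
```

Clear and aligned. Now I go in slowly along the axis.

send_rows([
  {"xyz": [0.26,0.02,-0.31],"turn": [0,0,0]},
  {"xyz": [0.26,0.02,-0.31],"turn": [0,0,0]},
])

```text
time: 13.7
position: [0.5279, -0.1548, 0.1208]
eef_rot: [0.938, 0.038, 0.345, -0.012]
wrist_force: [-0.2, -0.0, -0.7]
width: 0.002
```

send_rows([
  {"xyz": [0.13,0.01,-0.15],"turn": [0,0,0]},
])

```text
time: 13.8
position: [0.5294, -0.1547, 0.1193]
eef_rot: [0.938, 0.038, 0.345, -0.011]
wrist_force: [-0.3, -0.2, 0.2]
width: 0.004
```

send_rows([
  {"xyz": [0.1,0.01,-0.12],"turn": [0,0,0]},
])

```text
time: 13.9
position: [0.5305, -0.1546, 0.1181]
eef_rot: [0.938, 0.038, 0.345, -0.011]
wrist_force: [0.3, 0.2, -0.6]
width: 0.004
```

```bash
python3 -c "
from k import *
st(.0)"
```

```text
t 13.9 tip err: along 0.12019435986696209 y -0.958930807022983 up 2.329693390156313 mm; F along 0.6765425035277013 [ 0.3349  0.1934 -0.5901] w 0.004015669738008849
turn to target [0.2218 0.4445 0.0972] [-0.6436  0.4848  1.9673  1.3248  0.4548 -0.3201]
shift cm to standoff [-0.1547  0.0547 -0.1099] tool final TCP
```

send_rows([
  {"xyz": [0.08,0.02,-0.16],"turn": [0,0,0]},
])

```text
time: 14.0
position: [0.5315, -0.1546, 0.1167]
eef_rot: [0.938, 0.038, 0.346, -0.011]
wrist_force: [-4.7, -0.1, 6.1]
width: 0.004
```

send_rows([
  {"xyz": [0.1,0.01,-0.14],"turn": [0,0,0]},
])

```text
time: 14.1
position: [0.5326, -0.1545, 0.1156]
eef_rot: [0.937, 0.038, 0.346, -0.011]
wrist_force: [-4.7, 0.7, 5.5]
width: 0.004
```

send_rows([
  {"xyz": [0.1,0.01,-0.14],"turn": [0,0,0]},
])

```text
time: 14.2
position: [0.5337, -0.1545, 0.1145]
eef_rot: [0.937, 0.038, 0.346, -0.011]
wrist_force: [-5.4, -0.3, 6.0]
width: 0.003
```

send_rows([
  {"xyz": [0.1,0.01,-0.14],"turn": [0,0,0]},
])

```text
time: 14.3
position: [0.5348, -0.1544, 0.1135]
eef_rot: [0.937, 0.038, 0.346, -0.011]
wrist_force: [-5.0, 0.7, 6.4]
width: 0.008
```

```bash
python3 -c "
from k import *
st(.0)"
```

```text
t 14.3 tip err: along 6.3897616642412665 y -1.139173966833042 up 2.725247844355529 mm; F along -8.099069156718922 [-5.0244  0.6516  6.4143] w 0.00808544123728016
turn to target [0.2728 0.588  0.1038] [-0.6375  0.5006  1.9591  1.3487  0.4493 -0.3408]
shift cm to standoff [-0.5759  0.0332  0.355 ] tool final TCP
```

send_rows([
  {"xyz": [0.1,0.01,-0.14],"turn": [0,0,0]},
])

```text
time: 14.4
position: [0.5358, -0.1544, 0.1124]
eef_rot: [0.937, 0.038, 0.347, -0.011]
wrist_force: [-5.8, 0.9, 4.8]
width: 0.003
```

send_rows([
  {"xyz": [0.1,0.01,-0.14],"turn": [0,0,0]},
])

```text
time: 14.5
position: [0.5367, -0.1543, 0.1112]
eef_rot: [0.937, 0.038, 0.347, -0.011]
wrist_force: [-8.5, 0.2, 9.9]
width: 0.003
```

send_rows([
  {"xyz": [0.1,0.01,-0.14],"turn": [0,0,0]},
])

```text
time: 14.6
position: [0.5372, -0.1542, 0.1109]
eef_rot: [0.937, 0.038, 0.347, -0.01]
wrist_force: [-45.9, 1.2, 43.9]
width: 0.004
```

send_rows([
  {"xyz": [0.1,0.01,-0.14],"turn": [0,0,0]},
])

```text
time: 14.7
position: [0.5372, -0.1542, 0.1108]
eef_rot: [0.937, 0.038, 0.348, -0.01]
wrist_force: [-46.5, 2.2, 41.6]
width: 0.006
```

```bash
python3 -c "
from k import *
st(.0)"
```

```text
t 14.7 tip err: along 9.96256659189012 y -1.214550829436558 up 3.088530277562379 mm; F along -61.598268629126274 [-46.5322   2.1989  41.6411] w 0.0058286248026230315
turn to target [0.4047 0.7646 0.0801] [-0.6339  0.5095  1.9552  1.3683  0.4454 -0.3598]
shift cm to standoff [-0.8183  0.0105  0.6175] tool final TCP
```

The firm end is much stiffer than expected, about 60 N axially. I'm backing off at once.

send_rows([
  {"xyz": [-0.03,0,0.03],"turn": [0,0,0]},
])

```text
time: 14.8
position: [0.5364, -0.1542, 0.1117]
eef_rot: [0.937, 0.038, 0.348, -0.01]
wrist_force: [-0.2, 0.1, 0.9]
width: 0.004
```

send_rows([
  {"xyz": [0.04,0,-0.05],"turn": [0,0,0]},
])

```text
time: 14.9
position: [0.5367, -0.1543, 0.1115]
eef_rot: [0.937, 0.038, 0.348, -0.01]
wrist_force: [-0.5, 0.4, -0.0]
width: 0.001
```

send_rows([
  {"xyz": [0.03,0,-0.04],"turn": [0,0,0]},
])

```text
time: 15.0
position: [0.5369, -0.1543, 0.1113]
eef_rot: [0.937, 0.038, 0.348, -0.01]
wrist_force: [-12.2, 1.0, 13.1]
width: 0.009
```

send_rows([
  {"xyz": [0.02,0,-0.02],"turn": [0,0,0]},
])

```text
time: 15.1
position: [0.5369, -0.1543, 0.1113]
eef_rot: [0.937, 0.038, 0.348, -0.009]
wrist_force: [-13.4, -0.1, 12.6]
width: 0.006
```

send_rows([
  {"xyz": [0.02,0,-0.02],"turn": [0,0,0]},
  {"xyz": [0.02,0,-0.02],"turn": [0,0,0]},
  {"xyz": [0.02,0,-0.02],"turn": [0,0,0]},
])

```text
time: 15.4
position: [0.5369, -0.1543, 0.1113]
eef_rot: [0.936, 0.039, 0.349, -0.009]
wrist_force: [-12.1, 0.5, 11.0]
width: 0.003
```

send_rows([
  {"xyz": [-0.13,-0.01,0.13],"turn": [0,0,0]},
  {"xyz": [-0.6,-0.05,0.7],"turn": [0,0,0]},
  {"xyz": [-1.3,-0.1,1.5],"turn": [0,0,0]},
  {"xyz": [-2,-0.2,2.3],"turn": [0,0,0]},
  {"xyz": [-2,-0.2,2.3],"turn": [0,0,0]},
])

```text
time: 15.9
position: [0.4744, -0.1589, 0.1801]
eef_rot: [0.937, 0.039, 0.346, -0.011]
wrist_force: [-0.3, -0.9, 0.3]
width: 0.001
```

send_rows([
  {"xyz": [-2,-0.2,2.5],"turn": [0,0,0]},
  {"xyz": [-1,-0.2,3],"turn": [0,0,0]},
  {"xyz": [0,0,3],"turn": [0,0,0]},
  {"xyz": [0,0,0],"turn": [0,0,0]},
])

```text
time: 16.3
position: [0.4402, -0.1632, 0.2709]
eef_rot: [0.938, 0.038, 0.346, -0.009]
wrist_force: [0.6, -0.3, -0.6]
width: 0.007
```

```bash
python3 -c "
from k import *
st(.0);go('o',('scene','wrist','top'))
cv2.imwrite('pics/topfull_o.png',pickle.load(open('top_o.pkl','rb'))['pixels'])"
```

```text
t 16.3 tip err: along -175.17594098446747 y -2.48845514602022 up 31.05778637931225 mm; F along 0.8547335561909539 [ 0.5894 -0.3435 -0.646 ] w 0.00652779245950772
turn to target [0.4909 0.4804 0.181 ] [-0.8146  0.0402  2.0435  0.8269  0.7478  0.1389]
shift cm to standoff [  8.8752   0.9055 -15.3838] tool final TCP
16.3 [ 0.4402 -0.1632  0.2709] [ 0.5894 -0.3435 -0.646 ] 0.00652779245950772
jaw yaw -85.58300458994  z [ 0.6473  0.043  -0.761 ]
```

View pics/wrist_o.png

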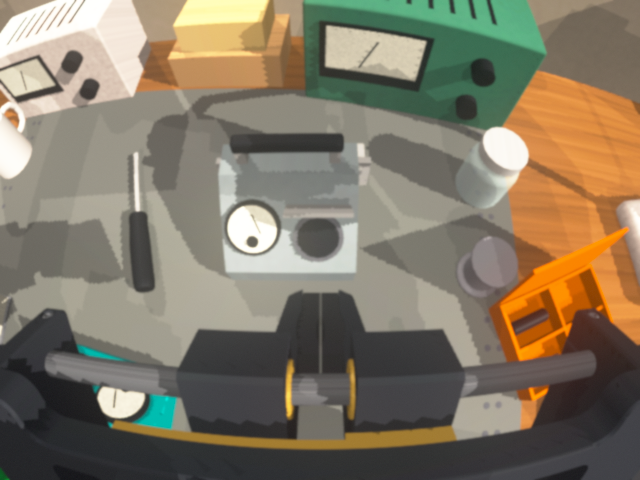

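View pics/scene_o.png

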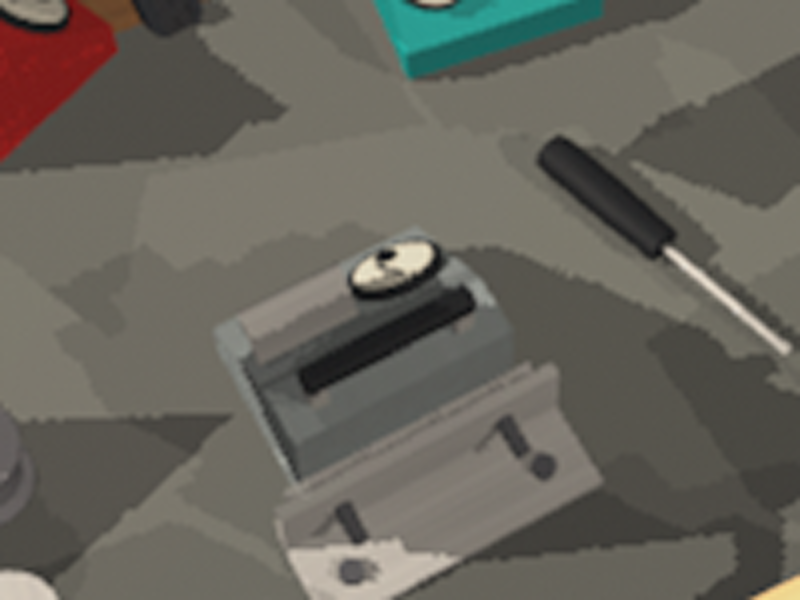

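View pics/topfull_o.png

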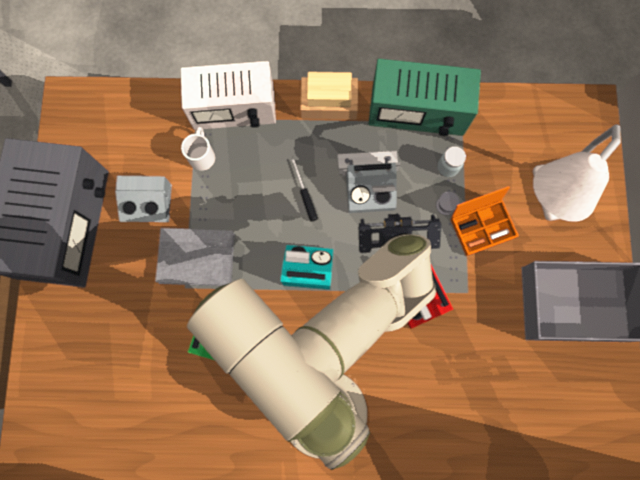

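```bash
python3 -c "
from k import *
f=pickle.load(open('wrist_o.pkl','rb'))
p,q=wray(f,(232,144),.128),wray(f,(343,143),.128);dd=p-q;print(p,q,(p+q)/2,np.degrees(np.arctan2(-dd[0],dd[1])),(p+q)/2+.018*xt)
b=wray(f,(320,238),.068-.0069);print('button',b,'expect in',B+.009*d)
s=get_state();print(s['wrist_force'],abs(s['qvel']).max())
hand_in()"
```

```text
[ 0.6315 -0.0719  0.128 ] [ 0.6386 -0.1669  0.128 ] [ 0.635  -0.1194  0.128 ] 4.248425294280145 [ 0.653 -0.118  0.128]
button [ 0.5771 -0.1525  0.0611] expect in [ 0.5758 -0.1503  0.0611]
[ 0.983  -0.2957 -0.2273] 0.024487452854724836
the job is handed in; nothing more can be done
```

The tester is standing against the stop with its switch in, and I handed the job in at about 16.5 s. No verdict is reported. One moment came close to the 40 N ramming limit.

**What I did:** I gripped the grey tester by its carrying bar, turned it about 16° and slid it onto the bearing plate. I pushed there up to about 12 N at the wrist, roughly 8 N of it on the stop. Then I let go and pressed the plunger along its sloping axis with closed fingers: a steady 8 N or so while it moved, then the firm end. I held it there for about 0.4 s at 17 N axial before backing off.

**Last checks:**
- **Square:** the tester's yaw was about 4.2–4.6° against about 4.7° for the stop, so within 0.5°.
- **Position:** sideways it was within about 2 mm of the stop's middle. The last wrist view put its back about 6 mm ahead of the bearing-plate line, while a closer view before the press and the scene picture show it flush. I trust those two, because that view was taken from far off at a slant.
- **Switch:** the fingertip went about 9–10 mm past the plunger's out position and stopped on the firm end. The last view agrees with it being in to about 3 mm.
- **Surroundings:** the other things on the bench look unmoved, and the robot was clear of everything.

**What went wrong:** I sent the last press steps in one batch, and the firm end was stiffer than I expected. The push peaked briefly at about 62 N at the wrist, which I estimate as about 36–37 N on the stop. That is under the 40 N limit but close to it, and I could not measure the stop force directly.

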